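Find the rocking corner of the jig plate and press its shim flat

TASK

One corner of the square jig plate rocks. Press down on the plate's corners with the fingertips to find the one that gives way right down under the push, and only then press the raised tab shim beside that corner flat, which props the corner, and move clear. Leave the other three shims standing up, do not lift or shift the plate, and leave everything else on the bench where it is.

Things in the scene. Friction and masses are not known exactly. Their poses are not given: they have to be found in the camera images.
- base: fixed dark steel sub-base, 200 x 100 x 6 mm, with a raised ledge along each 100 mm end (top 13 mm above the bench). Origin: centre of its underside on the bench; its x axis runs along the 200 mm length. 'Front' is its -x end (nearer the robot), 'left' its +y side.
- plate: loose aluminium jig plate, 100 x 100 x 8 mm, 0.7 kg with the turned fixture (39 mm diameter, 36 mm high) fixed at its centre. It lies on four pads on the sub-base, axes parallel to the sub-base's when level. Origin: centre of its underside, 16 mm above the bench; top face 24 mm above the bench.
- corner_fl (a point): the front left corner of the jig plate: point on its top face straight above that corner's pad, 16 mm in from both edges, 24 mm above the bench. On a sound corner it stays put when pressed; the one rocking corner gives way by about 3 mm under 3 to 6 N (the opposite corner rises) and comes up again when let go. Good place to press.
- corner_fr (a point): the front right corner of the jig plate: point on its top face straight above that corner's pad, 16 mm in from both edges, 24 mm above the bench. On a sound corner it stays put when pressed; the one rocking corner gives way by about 3 mm under 3 to 6 N (the opposite corner rises) and comes up again when let go. Good place to press.
- corner_bl (a point): the back left corner of the jig plate: point on its top face straight above that corner's pad, 16 mm in from both edges, 24 mm above the bench. On a sound corner it stays put when pressed; the one rocking corner gives way by about 3 mm under 3 to 6 N (the opposite corner rises) and comes up again when let go. Good place to press.
- corner_br (a point): the back right corner of the jig plate: point on its top face straight above that corner's pad, 16 mm in from both edges, 24 mm above the bench. On a sound corner it stays put when pressed; the one rocking corner gives way by about 3 mm under 3 to 6 N (the opposite corner rises) and comes up again when let go. Good place to press.
- shim_fl (a joint): angle of the front left tab shim, rad: 0 to 0.06 at the start (outer end standing up, about 16 mm), 0.4 when flat (level, lying on the ledge). It stays where it is left.
- shim_fl_press (a point): press point on the front left tab shim: top of its steel leaf (18 mm wide), 26 mm out from its pivot pin, 14 mm short of its end. The leaf points along the sub-base's -x from the pin, 6 mm outside the plate's edge. About 26 mm above the bench at the start, 16 mm when flat; takes about 6 N. Going flat, its inner toe under the plate comes up and props the corner.
- shim_fr (a joint): angle of the front right tab shim, rad: 0 to 0.06 at the start (outer end standing up, about 16 mm), 0.4 when flat (level, lying on the ledge). It stays where it is left.
- shim_fr_press (a point): press point on the front right tab shim: top of its steel leaf (18 mm wide), 26 mm out from its pivot pin, 14 mm short of its end. The leaf points along the sub-base's -x from the pin, 6 mm outside the plate's edge. About 26 mm above the bench at the start, 16 mm when flat; takes about 6 N. Going flat, its inner toe under the plate comes up and props the corner.
- shim_bl (a joint): angle of the back left tab shim, rad: 0 to 0.06 at the start (outer end standing up, about 16 mm), 0.4 when flat (level, lying on the ledge). It stays where it is left.
- shim_bl_press (a point): press point on the back left tab shim: top of its steel leaf (18 mm wide), 26 mm out from its pivot pin, 14 mm short of its end. The leaf points along the sub-base's +x from the pin, 6 mm outside the plate's edge. About 26 mm above the bench at the start, 16 mm when flat; takes about 6 N. Going flat, its inner toe under the plate comes up and props the corner.
- shim_br (a joint): angle of the back right tab shim, rad: 0 to 0.06 at the start (outer end standing up, about 16 mm), 0.4 when flat (level, lying on the ledge). It stays where it is left.
- shim_br_press (a point): press point on the back right tab shim: top of its steel leaf (18 mm wide), 26 mm out from its pivot pin, 14 mm short of its end. The leaf points along the sub-base's +x from the pin, 6 mm outside the plate's edge. About 26 mm above the bench at the start, 16 mm when flat; takes about 6 N. Going flat, its inner toe under the plate comes up and props the corner.
- pad_fl (a joint): how far the front left packing pad, hidden under the plate's corner, has sunk, m: 0 at the start; 0.0032 once the corner above it has been pressed right down. It does not come up again. The pads of sound corners cannot sink; the four look alike.
- pad_fr (a joint): how far the front right packing pad, hidden under the plate's corner, has sunk, m: 0 at the start; 0.0032 once the corner above it has been pressed right down. It does not come up again. The pads of sound corners cannot sink; the four look alike.
- pad_bl (a joint): how far the back left packing pad, hidden under the plate's corner, has sunk, m: 0 at the start; 0.0032 once the corner above it has been pressed right down. It does not come up again. The pads of sound corners cannot sink; the four look alike.
- pad_br (a joint): how far the back right packing pad, hidden under the plate's corner, has sunk, m: 0 at the start; 0.0032 once the corner above it has been pressed right down. It does not come up again. The pads of sound corners cannot sink; the four look alike.
- stud_1: black stepped spindle 33 mm wide, 55 mm high, standing beside the sub-base. Bystander. Origin: centre of its underside.
- coupling: turned aluminium coupling, 25 x 34 x 30 mm, beside the sub-base. Bystander. Origin: centre of its underside.
- clevis_1: milled aluminium clevis, 21 x 44 x 18 mm, behind the sub-base. Bystander. Origin: centre of its underside.
- hex_key: black hex key, 92 x 28 x 5 mm, lying on the bench. Bystander. Origin: centre of its underside.
- motor_upright_1: gear motor standing on its rubber wheel, 44 x 44 x 63 mm. Bystander. Origin: centre of its underside.
- stud_2: second black stepped spindle, 33 mm wide, 55 mm high. Bystander. Origin: centre of its underside.
Things that resemble listed ones, but are neither listed nor needed, are in the scene too. There is more than one size of the base; the job needs the larger.

How it is judged:
By the outcome, as a careful person would: the job done as asked, in the order asked, and still so for the second after the job is handed in, with the robot touching nothing.
It also fails if it takes over 54 s, if anything falls off the work surface, if the arm or the gripper's body presses on something with over 40 N, if the wrist force passes 120 N, or if a joint passes its speed limit or range.

ROBOT

A 6-joint arm with a two-finger parallel gripper is mounted at the origin on a cart in front of the work surface, level with it; the furniture and walls round the work are solid. World frame = base frame: x ahead of the robot, y to its left, z up, the work surface at z = 0. Lengths are in mm, angles in rad, forces in N, time in s.
With the tool pointing down it reaches from about 375 to 975 mm from the base axis. Payload 3.8 kg.
Tool frame: the origin (TCP) lies between the finger pads; the fingertips stand 22 mm ahead of it and the grasp point (between the pads) lies 3 mm ahead of it; z points along the fingers, y is the direction in which the jaws open and shut (so a half turn about z gives the same grasp; the last joint's range is limited). The gripper opens to 88 mm and grips with 3 to 60 N. Pads are 18 mm wide; open, the fingers measure 123 mm over their backs; the gripper's body (75 mm by 187 mm) begins 45 mm behind the grasp point.
Start: joints at [-1.35, 0.264, 1.604, -0, 1.274, -0.037], TCP at [172.089, -652.689, 228.406] pointing down, gripper open.
Joint ranges: [-2.63, 2.63], [-0.94, 2.18], [0.31, 2.57], [-1.31, 4.45], [0, 2.66], [-2.55, 2.55]. Speed limits (rad/s): [2.57, 2.57, 3.14, 3.14, 3.14, 3.14].

INTERFACE

Orientations are given as a unit quaternion [w, x, y, z].
In Python, from cell import readout, viewer, job gives the robot as it stands.
- The arm moves only by the tool move_arm, never from a script. Its argument "moves" is a list of rows, each an object of numbers: "dx", "dy", "dz": the shift along the tool's x, y, z in mm; "ax", "ay", "az": the turn, a rotation vector about the tool's x, y, z in degrees; "jaw": the opening, from 0 (shut) to 1 (fully open). A call has 1 to 5 rows; each row shifts and turns the commanded pose from where the row before left it, along the tool's axes as they then stand; what a row does not reach is not made up. A row lasts 1/12 s, in which the tool goes at most 41.7 mm and 7.16 degrees, less where a joint would pass 70% of its speed; a pose out of reach is approached as far as the arm can. A call with a gripper value outside its range is refused whole. The fingers move at their own pace and stop on an object; "force" is the grip in N (left out, the last holds). Time passes only in rows, so rows that do not move let the fingers close. It gives the time, the measured TCP pose, the force and the opening at its end, in the units of the state.
- readout.observe(): the state, without advancing time (a new reading comes with each control period).
- viewer.read_camera(name): name is "scene" or "top"; returns a dict with "pixels" (384x512x3 uint8, blue, green, red), "fx", "fy", "cx", "cy" (pixels), "world_to_cam" (4x4, takes a point from world to camera coordinates). Camera axes: x right, y down, z forward; pixel columns grow to the right and rows downward; lengths in mm; the calibration is good to about 2 mm. A picture is of the moment at which its call begins. There is no depth.
- job.job_done(): hands the job in, once; it reports no verdict.
The state is a dict: "t": time; "joint_positions": joint angles; "joint_vel": joint speeds; "joint_efforts": joint torques, N m; "tool_pos": TCP position; "ee_rot": TCP orientation; "force": force on the tool from outside, world axes, zero at the start; "torque": the same for the moment, N m; "width": finger opening in mm.
Only numpy, scipy, OpenCV 4.12 (cv2) and the standard library are available. Lean on these libraries where they do the work, as an engineer would, in place of code of your own. Each camera call takes 0.05 s, during which the arm holds its last target.

## Working session

There is one attempt and no reset: what is moved stays moved. The work goes in short steps, Python scripts to look and compute and a tool call to move; the robot and the scene stay as the last step left them, time stands still between calls to the robot, and variables do not carry over. Pictures are saved under pics/ and viewed, and the job is handed in when it is done.

Besides the shell and the picture viewer there is one more tool, called after ">>>" as name([rows], argument=value, ...), one row to a line, values as JSON. move_arm: Moves the arm, as the interface text tells. Its arguments: {"type":"object","properties":{"moves":{"type":"array"},"force":{"type":"number"}},"required":["moves"]}

```bash
ls; mkdir -p pics; cat > h.py <<'E'
import numpy as np, cv2
from cell import readout, viewer, job
def snap(name,fn=None):
    c=viewer.read_camera(name)
    if fn: cv2.imwrite('pics/'+fn,c['pixels'])
    return c
def ray(c,u,v,z):
    M=np.array(c['world_to_cam']);R=M[:3,:3];t=M[:3,3]
    o=-R.T@t; d=R.T@np.array([(u-c['cx'])/c['fx'],(v-c['cy'])/c['fy'],1])
    s=(z-o[2])/d[2]; return o+s*d
def proj(c,p):
    M=np.array(c['world_to_cam']);q=M[:3,:3]@np.array(p,float)+M[:3,3]
    return np.array([c['fx']*q[0]/q[2]+c['cx'],c['fy']*q[1]/q[2]+c['cy']])
E
python3 - <<'E'
from h import *
for n in('scene','top'):
    c=snap(n,n+'0.png'); M=np.array(c['world_to_cam']); print(n,c['fx'],-M[:3,:3].T@M[:3,3],M[2,:3])
print(readout.observe())
E
```

```text
pics
scene 497.8238945818947 [   4.9658256  -966.72710462  771.30101031] [ 0.51166876  0.48435777 -0.70964261]
top 425.11639898573173 [ 381.30887465 -511.47113176  902.21961354] [ 0.16159595  0.04022327 -0.98603693]
{'t': 0.1, 'joint_positions': array([-1.34985199e+00,  2.64679079e-01,  1.60520616e+00,  1.73991740e-05,
        1.27370529e+00, -3.68844560e-02]), 'joint_vel': array([-0.00150106, -0.00068917, -0.00420637, -0.00021952,  0.00015516,
        0.00031568]), 'joint_efforts': array([-1.65839092e-04, -5.03617501e+01, -3.58071005e+01,  7.31013855e-02,
        2.32909288e-02, -5.57839496e-05]), 'tool_pos': array([ 171.98408134, -652.05001711,  227.22856547]), 'ee_rot': array([-9.95477466e-04,  9.91701875e-01,  1.28555023e-01, -8.35219809e-05]), 'force': array([ 0.103163  , -0.74292957,  0.05507977]), 'torque': array([ 0.00648503, -0.00318185, -0.09896819]), 'width': 88.39576859018887}
```

View pics/scene0.png

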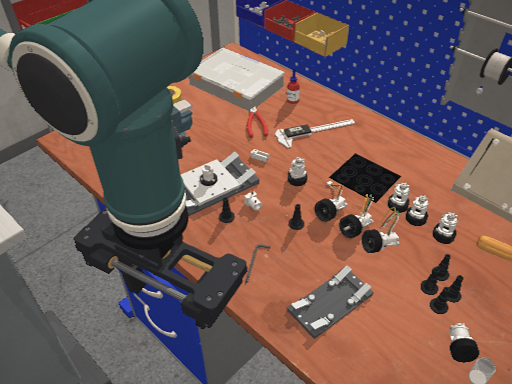

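View pics/top0.png

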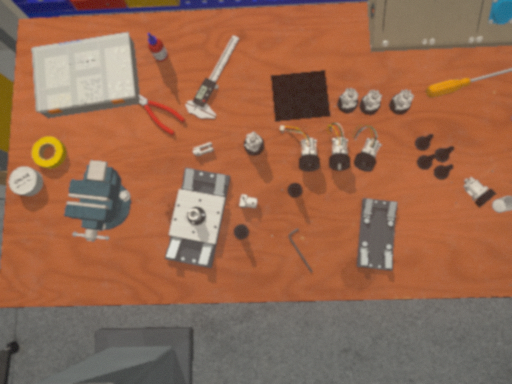

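The large base with the plate on it is at top (198,217). The one at (377,235) is bare and smaller, a decoy. I'll confirm in an enlarged crop.

```bash
python3 - <<'E'
from h import *
c=cv2.imread('pics/top0.png')
cv2.imwrite('pics/crop1.png',cv2.resize(c[160:280,150:270],None,fx=5,fy=5,interpolation=cv2.INTER_CUBIC))
cc=snap('top')
for (u,v) in[(186,169),(229,175),(209,267),(166,258),(364,199),(397,202),(392,269),(358,268)]: print(u,v,ray(cc,u,v,10))
E
```

```text
186 169 [ 597.20769994 -317.98299739   10.        ]
229 175 [ 580.62914817 -411.45048988   10.        ]
209 267 [ 385.98719619 -366.92561279   10.        ]
166 258 [ 406.94322202 -276.13722821   10.        ]
364 199 [ 519.04321202 -695.88977057   10.        ]
397 202 [ 510.48073851 -763.87356498   10.        ]
392 269 [ 372.50563554 -743.21167416   10.        ]
358 268 [ 376.24117229 -674.49551682   10.        ]
```

View pics/crop1.png

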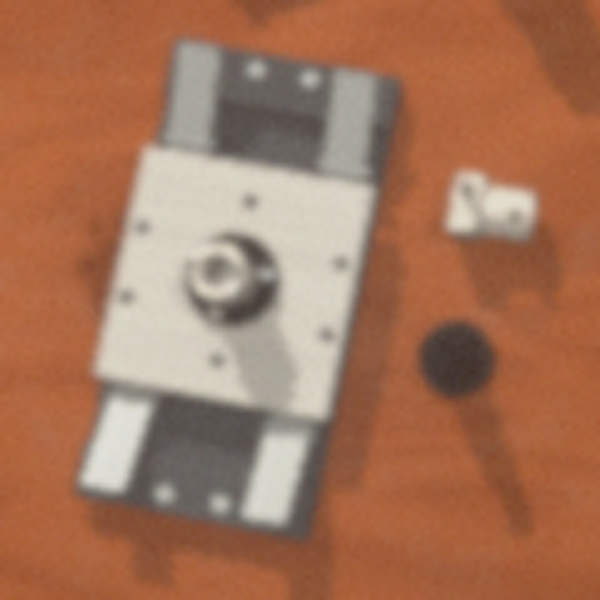

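```bash
cat > est.py <<'E'
from h import *
def plate(name='top',z=24,roi=(160,280,150,240)):
    c=snap(name); im=c['pixels']; hsv=cv2.cvtColor(im,cv2.COLOR_BGR2HSV)
    m=((hsv[...,1]<50)&(hsv[...,2]>150)).astype(np.uint8)
    k=np.zeros_like(m);a,b,e,f=roi;k[a:b,e:f]=m[a:b,e:f]
    return c,k
E
python3 - <<'E'
from est import *
c,k=plate()
im=c['pixels'];hsv=cv2.cvtColor(im,cv2.COLOR_BGR2HSV)
for p in[(185,200),(215,190),(190,180),(218,185),(172,250),(205,255)]: print(p,hsv[p[1],p[0]])
# true edge corners, from crop
cr=np.array([(148,145),(378,185),(330,418),(95,377)])/5+[150,160]-0.4
W=np.array([ray(c,u,v,24)[:2] for u,v in cr]); print(W)
print('sides',np.linalg.norm(W-np.roll(W,-1,0),axis=1),W.mean(0))
B=np.array([(178,38),(402,80),(305,538),(77,490)])/5+[150,160]-0.4
WB=np.array([ray(c,u,v,10)[:2] for u,v in B]); print(WB,np.linalg.norm(WB-np.roll(WB,-1,0),axis=1),WB.mean(0))
for w in (W,WB):
    x=(w[0]+w[1]-w[2]-w[3]); y=(w[0]+w[3]-w[1]-w[2]); print(np.degrees(np.arctan2(x[1],x[0])),np.degrees(np.arctan2(-y[0],y[1])))
s=snap('scene')
big=cv2.resize(s['pixels'][130:230,160:300],None,fx=5,fy=5,interpolation=cv2.INTER_CUBIC); cv2.imwrite('pics/scrop1.png',big)
for w in W: print(proj(s,[*w,24]))
E
```

```text
(185, 200) [ 19  25 215]
(215, 190) [ 30  13 154]
(190, 180) [ 22  17 170]
(218, 185) [ 27  14 169]
(172, 250) [ 30   9 221]
(205, 255) [ 25  13 215]
[[ 551.70898161 -306.59338564]
 [ 531.31555886 -404.36142637]
 [ 434.19509206 -383.2236679 ]
 [ 453.95270462 -284.81199486]]
sides [ 99.8723259   99.39411404 100.3753986  100.15347561] [ 492.79308429 -344.74761869]
[[ 601.27786974 -316.21993609]
 [ 579.2324154  -413.59442898]
 [ 385.49137287 -370.27802452]
 [ 407.83186768 -274.00439225]] [ 99.83883975 198.524312    98.83172557 197.99875721] [ 493.45838142 -343.52419546]
-12.420392477795046 -11.566680972652627
-12.45692361690841 -12.909728893256203
[217.63260921 158.26961853]
[241.48336026 183.60636186]
[200.95481779 202.18523003]
[177.97498177 174.95052139]
```

View pics/scrop1.png

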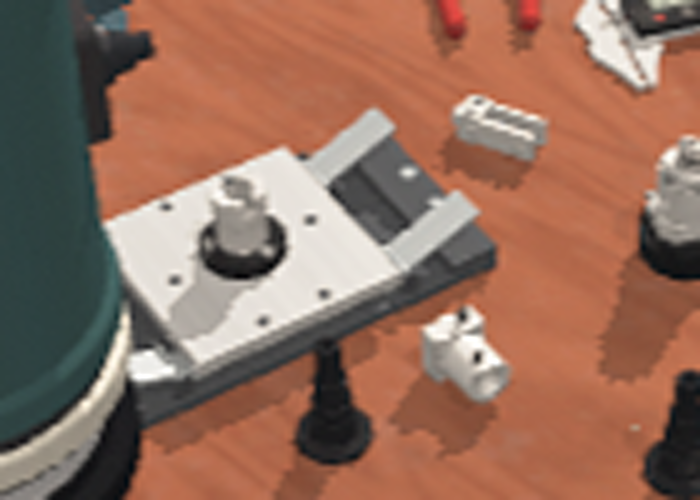

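Plate centre is ≈ (493, -344.5), yaw ≈ -12.3°, with measured sides of 99–100 mm and a base of 199×99 mm, so it is the large base. Next: leaf positions and the approach.

```bash
cat >> h.py <<'E'
from scipy.spatial.transform import Rotation as Ro
C=np.array([493.,-344.5]); YAW=np.radians(-12.3)
def b2w(x,y): 
    c,s=np.cos(YAW),np.sin(YAW); return C+np.array([c*x-s*y,s*x+c*y])
def w2b(p):
    c,s=np.cos(YAW),np.sin(YAW); d=np.array(p[:2])-C; return np.array([c*d[0]+s*d[1],-s*d[0]+c*d[1]])
def go(bx,by,ztip,yaw_b=90,n=None):
    "rows from present pose to base-frame point, tip height"
    o=readout.observe(); q=o['ee_rot']; R=Ro.from_quat([q[1],q[2],q[3],q[0]])
    T=Ro.from_matrix(np.column_stack([[np.cos(a:=YAW+np.radians(yaw_b)),np.sin(a),0],[np.sin(a),-np.cos(a),0],[0,0,-1]]))
    rv=(R.inv()*T).as_rotvec(degrees=True); tgt=np.array([*b2w(bx,by),ztip+22]); d=tgt-o['tool_pos']
    n=n or int(np.ceil(max(np.linalg.norm(d)/40,np.linalg.norm(rv)/7)))
    print('t',round(o['t'],2),'rows',n,'rot/row',np.round(rv/n,2),'F',np.round(o['force'],1),'base',np.round(w2b(o['tool_pos']),1),'tip',round(o['tool_pos'][2]-22,1))
    for i in range(n):
        Ri=R*Ro.from_rotvec(rv*i/n,degrees=True); print(i,np.round(Ri.inv().apply(d/n),1))
E
python3 - <<'E'
from h import *
c=snap('top')
for z,pts in((20,[(117,445),(275,478)]),(20,[(195,95),(350,125)])):
  for u,v in pts: print(u,v,w2b(ray(c,u/5+149.6,v/5+159.6,z)))
go(-40,38,80)
E
```

```text
117 445 [-76.67328645  35.67414621]
275 478 [-77.59972386 -32.29342748]
195 95 [74.72439343 35.41841396]
350 125 [ 73.91299544 -32.74613101]
t 0.3 rows 12 rot/row [-0.   -0.   -5.24] F [-0.8  0.3 -0.3] base [-248.  -369.3] tip 205.9
0 [ 30.9 -22.3  10.5]
1 [ 32.8 -19.4  10.5]
2 [ 34.4 -16.3  10.5]
3 [ 35.8 -13.1  10.5]
4 [36.8 -9.8 10.5]
5 [37.6 -6.4 10.5]
6 [38.  -2.9 10.5]
7 [38.1  0.6 10.5]
8 [37.9  4.  10.5]
9 [37.4  7.5 10.5]
10 [36.5 10.9 10.5]
11 [35.4 14.2 10.5]
```

>>> move_arm([
  {"dx":31,"dy":-22,"dz":8,"az":-5.2,"jaw":0},
  {"dx":33,"dy":-19,"dz":8,"az":-5.2,"jaw":0},
  {"dx":34,"dy":-16,"dz":8,"az":-5.2,"jaw":0},
  {"dx":36,"dy":-13,"dz":8,"az":-5.2,"jaw":0},
  {"dx":37,"dy":-10,"dz":8,"az":-5.2,"jaw":0},
], force=20)

```text
validation failed for argument at $.mo...
```

>>> move_arm([
  {"dx":37,"dy":-6,"dz":10,"az":-5.2,"jaw":0},
  {"dx":38,"dy":-3,"dz":10,"az":-5.2,"jaw":0},
  {"dx":38,"dy":1,"dz":10,"az":-5.2,"jaw":0},
  {"dx":38,"dy":4,"dz":10,"az":-5.2,"jaw":0},
  {"dx":37,"dy":7,"dz":10,"az":-5.2,"jaw":0},
])

```text
validation failed for argument at $.mo...
```

```bash
python3 -c "
from h import *
go(-40,38,80)
print(readout.observe()['width'],readout.observe()['joint_positions'])"
```

```text
t 0.3 rows 12 rot/row [-0.   -0.   -5.24] F [-0.8  0.3 -0.3] base [-248.  -369.3] tip 205.9
0 [ 30.9 -22.3  10.5]
1 [ 32.8 -19.4  10.5]
2 [ 34.4 -16.3  10.5]
3 [ 35.8 -13.1  10.5]
4 [36.8 -9.8 10.5]
5 [37.6 -6.4 10.5]
6 [38.  -2.9 10.5]
7 [38.1  0.6 10.5]
8 [37.9  4.  10.5]
9 [37.4  7.5 10.5]
10 [36.5 10.9 10.5]
11 [35.4 14.2 10.5]
87.79211725263715 [-1.34992678e+00  2.64215179e-01  1.60445571e+00 -2.91772449e-06
  1.27369510e+00 -3.69086277e-02]
```

>>> move_arm([
  {"dx":31,"dy":-22,"dz":8,"ax":0,"ay":0,"az":-5.2,"jaw":0},
], force=20)

```text
t: 0.38
tool_pos: [193.6, -628.1, 221.9]
ee_rot: [0.003, 0.985, 0.172, -0.001]
force: [1.4, -0.2, -0.1]
width: 83.5
```

>>> move_arm([
  {"dx":33,"dy":-19,"dz":8,"ax":0,"ay":0,"az":-5.2,"jaw":0},
  {"dx":34,"dy":-16,"dz":8,"ax":0,"ay":0,"az":-5.2,"jaw":0},
  {"dx":36,"dy":-13,"dz":8,"ax":0,"ay":0,"az":-5.2,"jaw":0},
  {"dx":37,"dy":-10,"dz":8,"ax":0,"ay":0,"az":-5.2,"jaw":0},
  {"dx":37,"dy":-6,"dz":10,"ax":0,"ay":0,"az":-5.2,"jaw":0},
])

```text
t: 0.8
tool_pos: [318.8, -476.3, 178.5]
ee_rot: [0.0, 0.92, 0.392, 0.0]
force: [0.2, -0.1, 0.2]
width: 49.8
```

>>> move_arm([
  {"dx":38,"dy":-3,"dz":10,"ax":0,"ay":0,"az":-5.2,"jaw":0},
  {"dx":38,"dy":1,"dz":10,"ax":0,"ay":0,"az":-5.2,"jaw":0},
  {"dx":38,"dy":4,"dz":10,"ax":0,"ay":0,"az":-5.2,"jaw":0},
  {"dx":37,"dy":7,"dz":10,"ax":0,"ay":0,"az":-5.2,"jaw":0},
])

```text
t: 1.13
tool_pos: [415.8, -359.1, 138.2]
ee_rot: [0.0, 0.834, 0.552, 0.0]
force: [0.5, -0.4, -0.5]
width: 23.3
```

```bash
python3 -c "
from h import *
go(-40,38,80)
print(readout.observe()['width'],readout.observe()['joint_positions'])"
```

```text
t 1.13 rows 3 rot/row [ 0.01  0.   -3.56] F [ 0.5 -0.4 -0.5] base [-72.3 -30.7] tip 116.2
0 [24.5  6.3 12.1]
1 [24.1  7.8 12.1]
2 [23.5  9.3 12.1]
23.29720894137165 [-7.57718479e-01  1.02136993e-01  1.96794255e+00  1.08282756e-04
  1.07078244e+00 -3.56686252e-01]
```

>>> move_arm([
  {"dx":30,"dy":9,"dz":12,"ax":0,"ay":0,"az":-5.2,"jaw":0},
  {"dx":30,"dy":12,"dz":12,"ax":0,"ay":0,"az":-5.2,"jaw":0},
  {"dx":0,"dy":0,"dz":0,"ax":0,"ay":0,"az":0,"jaw":0},
])

```text
t: 1.38
tool_pos: [456.9, -306.8, 111.9]
ee_rot: [-0.002, 0.779, 0.627, 0.0]
force: [-0.6, 0.6, -1.1]
width: 3.5
```

```bash
python3 -c "
from h import *
go(-40,38,30)
snap('top','t1.png');c=snap('scene','s1.png')
print(readout.observe()['width'],readout.observe()['joint_positions'])"
```

```text
t 1.38 rows 2 rot/row [-0.08 -0.1  -0.05] F [-0.6  0.6 -1.1] base [-43.3  29.2] tip 89.9
0 [ 4.3  1.7 30. ]
1 [ 4.4  1.7 30. ]
0.45607746982816116 [-6.43208696e-01  1.33456497e-01  1.98256518e+00 -4.51627112e-04
  1.02693970e+00 -4.20969324e-01]
```

View pics/s1.png

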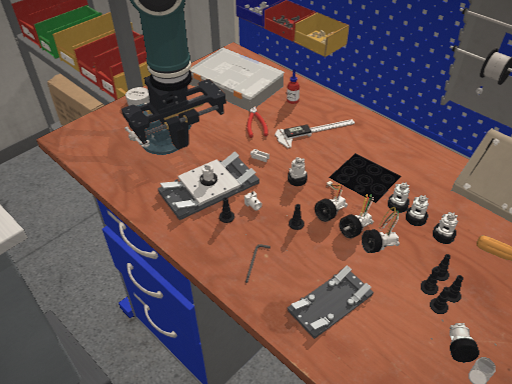

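```bash
python3 -c "
from h import *
go(-40,38,40,n=1)
c=snap('scene','s2.png');t=snap('top','t2.png')
p=readout.observe()['tool_pos'];print(p)
for z in(0,-22): print(proj(c,p+[0,0,z]),proj(t,p+[0,0,z]))
print(proj(t,[493,-344,60]),proj(c,[493,-344,60]))
cv2.imwrite('pics/t2c.png',cv2.resize(t['pixels'][100:300,100:300],None,fx=3,fy=3))"
```

```text
t 1.48 rows 1 rot/row [-0.08 -0.01 -0.42] F [ 0.  -0.1  1.1] base [-43.6  25.1] tip 91.8
0 [12.9  3.6 51.8]
[ 455.55062974 -312.61359344  114.90893816]
[182.10647124 148.45753631] [170.93920176 230.064345  ]
[183.28999016 156.62777965] [173.78995541 231.05747774]
[193.35325526 213.3954403 ] [208.17821147 166.74439032]
```

View pics/t2c.png

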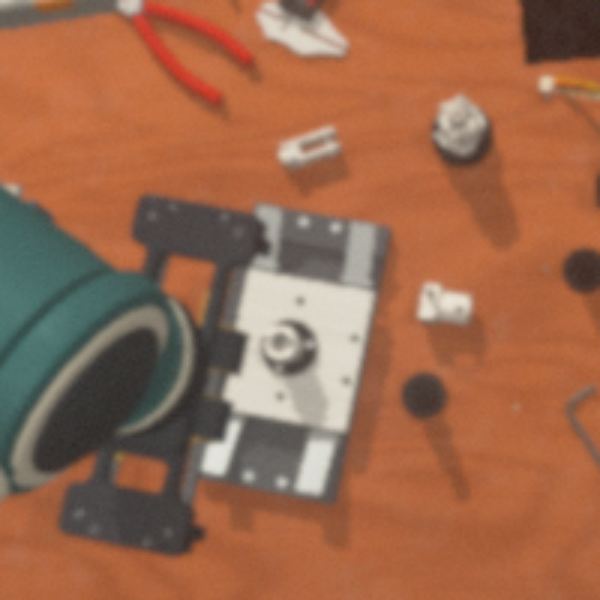

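View pics/s2.png

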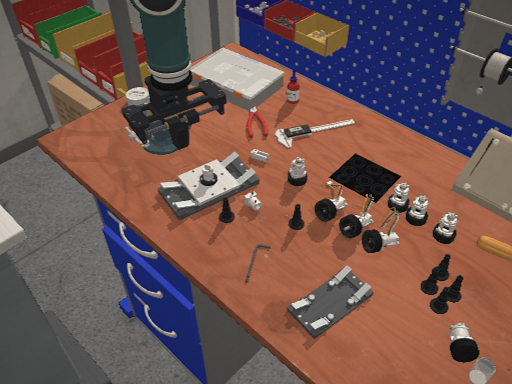

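```bash
python3 -c "
from h import *
a=cv2.imread('pics/t2.png')[170:290,110:230];b=cv2.imread('pics/s2.png')[70:190,110:230]
cv2.imwrite('pics/z2.png',np.hstack([cv2.resize(i,(400,400),interpolation=cv2.INTER_CUBIC) for i in (a,b)]))
print(readout.observe()['tool_pos'],readout.observe()['width'])"
```

```text
[ 455.55062974 -312.61359344  114.90893816] 0.672974575185403
```

View pics/z2.png

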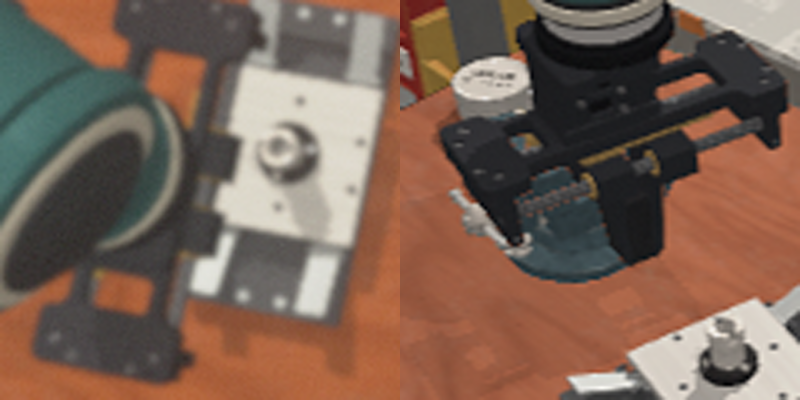

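>>> move_arm([
  {"dx":13,"dy":4,"dz":20,"ax":0,"ay":0,"az":0,"jaw":0},
  {"dx":0,"dy":0,"dz":20,"ax":0,"ay":0,"az":0,"jaw":0},
  {"dx":0,"dy":0,"dz":0,"ax":0,"ay":0,"az":0,"jaw":0},
  {"dx":0,"dy":0,"dz":0,"ax":0,"ay":0,"az":0,"jaw":0},
])

```text
t: 1.92
tool_pos: [461.0, -300.7, 74.0]
ee_rot: [-0.001, 0.782, 0.623, -0.0]
force: [0.1, 0.8, -0.4]
width: 0.6
```

```bash
python3 -c "
from h import *
go(-40,38,40,n=1)
p=readout.observe()['tool_pos'];print(p)
t=snap('top','t3.png');c=snap('scene','s3.png')
go(-40,38,40,n=1)
for z in(0,-22): print(proj(c,p+[0,0,z]),proj(t,p+[0,0,z]))
a=t['pixels'][170:290,110:230];b=c['pixels'][100:220,130:250]
cv2.imwrite('pics/z3.png',np.hstack([cv2.resize(i,(400,400),interpolation=cv2.INTER_CUBIC) for i in (a,b)]))"
```

```text
t 1.92 rows 1 rot/row [-0.11 -0.03 -0.65] F [ 0.1  0.8 -0.4] base [-40.6  35.9] tip 52.0
0 [ 2.1  0.6 12. ]
[ 461.02819908 -300.74586813   74.01671208]
t 2.02 rows 1 rot/row [ 0.09  0.05 -0.63] F [0.3 0.5 0.5] base [-38.9  35.5] tip 53.7
0 [ 2.5 -1.2 13.7]
[182.64424456 159.5916099 ] [170.172882   229.26548441]
[183.7781927  167.31099175] [172.90474802 230.23062104]
```

View pics/z3.png

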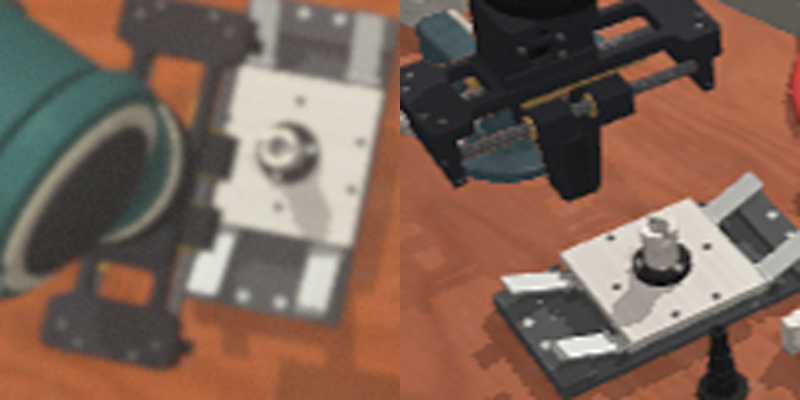

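```bash
python3 -c "
from h import *
t=snap('top');c=snap('scene'); p=readout.observe()['tool_pos'];print(p)
for z in(0,22,42,62,80,100): print(z,proj(c,p+[0,0,z]),proj(t,p+[0,0,z]))
for z in (30,52,74,90): r=ray(c,182.5,157,z);print(r,w2b(r))
"
python3 -c "
import cv2,numpy as np
b=cv2.imread('pics/s3.png')[110:170,140:230]
cv2.imwrite('pics/z3b.png',cv2.resize(b,None,fx=8,fy=8,interpolation=cv2.INTER_CUBIC))"
```

```text
[ 463.07009301 -301.43800464   76.03801364]
0 [183.49860278 158.56023189] [170.27240055 228.12796533]
22 [182.34252582 150.58686058] [167.39201701 227.07913126]
42 [181.26084313 143.12658072] [164.63706223 226.07596956]
62 [180.14864004 135.45580401] [161.74193273 225.02176605]
80 [179.12048097 128.36467222] [159.00741743 224.02604698]
100 [177.94661668 120.26862316] [155.8147431  222.86349846]
[ 495.2761765  -251.65793985   30.        ] [-17.55425176  91.19581875]
[ 480.72496509 -272.87944286   52.        ] [-27.25062349  67.36159296]
[ 466.17375368 -294.10094588   74.        ] [-36.94699521  43.52736717]
[ 455.59105447 -309.53476625   90.        ] [-43.99890192  26.19338478]
```

View pics/z3b.png

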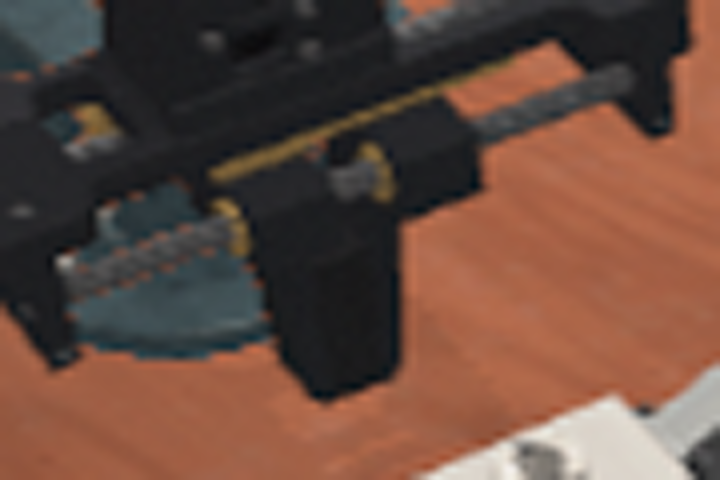

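>>> move_arm([
  {"dx":2,"dy":0,"dz":12,"ax":0,"ay":0,"az":-0.6,"jaw":0},
  {"dx":0,"dy":0,"dz":10,"ax":0,"ay":0,"az":0,"jaw":0},
  {"dx":0,"dy":0,"dz":0,"ax":0,"ay":0,"az":0,"jaw":0},
  {"dx":0,"dy":0,"dz":0,"ax":0,"ay":0,"az":0,"jaw":0},
])

```text
t: 2.45
tool_pos: [461.8, -297.3, 51.0]
ee_rot: [-0.001, 0.778, 0.628, -0.0]
force: [0.5, 0.5, -0.6]
width: 0.3
```

```bash
python3 -c "
from h import *
go(-40,38,24,n=1)
c=snap('scene');p=readout.observe()['tool_pos'];print(proj(c,p),proj(c,p-[0,0,22]))
cv2.imwrite('pics/z4.png',cv2.resize(c['pixels'][120:220,140:260],None,fx=6,fy=6,interpolation=cv2.INTER_CUBIC))"
```

```text
t 2.45 rows 1 rot/row [-0.15 -0.07  0.08] F [ 0.5  0.5 -0.6] base [-40.6  39.5] tip 29.0
0 [-1.5  0.6  5. ]
[183.32278755 166.47623071] [184.42805826 173.96777626]
```

View pics/z4.png

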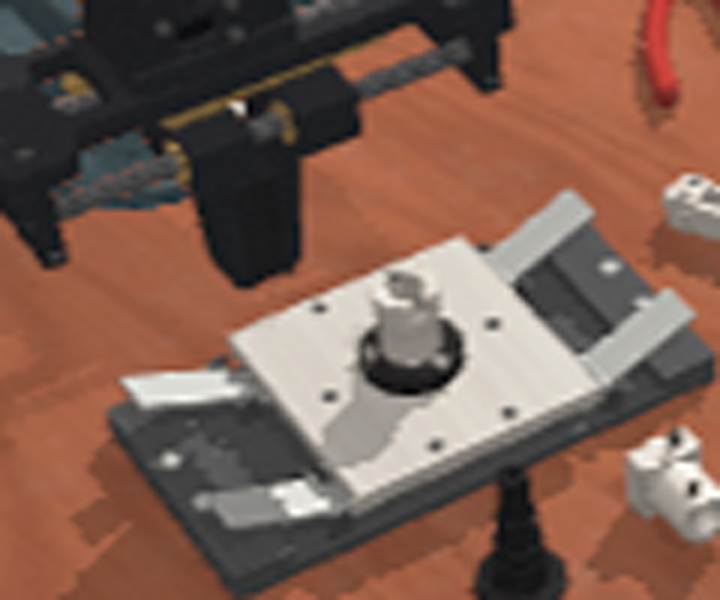

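The fingertip appears about 20 mm higher than the numbers say. I'll probe down slowly on force to settle it.

>>> move_arm([
  {"dx":-1,"dy":0,"dz":3,"ax":0,"ay":0,"az":0,"jaw":0},
  {"dx":0,"dy":0,"dz":2,"ax":0,"ay":0,"az":0,"jaw":0},
  {"dx":0,"dy":0,"dz":1,"ax":0,"ay":0,"az":0,"jaw":0},
  {"dx":0,"dy":0,"dz":0,"ax":0,"ay":0,"az":0,"jaw":0},
])

```text
t: 2.83
tool_pos: [462.5, -299.0, 46.2]
ee_rot: [-0.0, 0.778, 0.628, -0.0]
force: [0.2, 1.1, -0.1]
width: 0.4
```

>>> move_arm([
  {"dx":0,"dy":0,"dz":1,"ax":0,"ay":0,"az":0,"jaw":0},
  {"dx":0,"dy":0,"dz":1,"ax":0,"ay":0,"az":0,"jaw":0},
  {"dx":0,"dy":0,"dz":0,"ax":0,"ay":0,"az":0,"jaw":0},
])

```text
t: 3.08
tool_pos: [462.6, -299.0, 44.3]
ee_rot: [-0.0, 0.778, 0.628, -0.0]
force: [-0.7, 0.4, -0.6]
width: 0.3
```

```bash
python3 -c "
from h import *
go(-40,38,24,n=1)
c=snap('scene')
cv2.imwrite('pics/z5.png',cv2.resize(c['pixels'][120:220,140:260],None,fx=6,fy=6,interpolation=cv2.INTER_CUBIC))"
```

```text
t 3.08 rows 1 rot/row [-0.01 -0.01  0.07] F [-0.7  0.4 -0.6] base [-39.4  38. ] tip 22.3
0 [ 0.  -0.6 -1.7]
```

View pics/z5.png

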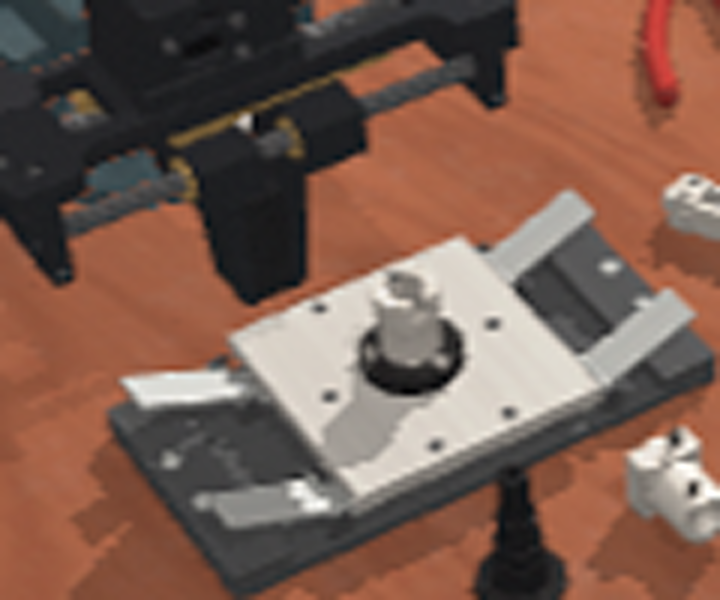

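>>> move_arm([
  {"dx":0,"dy":0,"dz":1,"ax":0,"ay":0,"az":0,"jaw":0},
  {"dx":0,"dy":0,"dz":1,"ax":0,"ay":0,"az":0,"jaw":0},
  {"dx":0,"dy":0,"dz":1,"ax":0,"ay":0,"az":0,"jaw":0},
  {"dx":0,"dy":0,"dz":0,"ax":0,"ay":0,"az":0,"jaw":0},
])

```text
t: 3.47
tool_pos: [462.5, -298.9, 41.1]
ee_rot: [-0.0, 0.778, 0.628, -0.0]
force: [0.5, 0.4, -0.4]
width: 0.4
```

>>> move_arm([
  {"dx":0,"dy":0,"dz":1.5,"ax":0,"ay":0,"az":0,"jaw":0},
  {"dx":0,"dy":0,"dz":1.5,"ax":0,"ay":0,"az":0,"jaw":0},
  {"dx":0,"dy":0,"dz":1.5,"ax":0,"ay":0,"az":0,"jaw":0},
  {"dx":0,"dy":0,"dz":1.5,"ax":0,"ay":0,"az":0,"jaw":0},
  {"dx":0,"dy":0,"dz":0,"ax":0,"ay":0,"az":0,"jaw":0},
])

```text
t: 3.88
tool_pos: [462.4, -298.9, 35.0]
ee_rot: [-0.0, 0.778, 0.628, -0.0]
force: [-0.2, 0.1, 0.4]
width: 0.5
```

```bash
python3 -c "
from h import *
go(-40,38,24,n=1)
c=snap('scene');t=snap('top');p=readout.observe()['tool_pos'];print(proj(c,p),proj(c,p-[0,0,22]))
a=t['pixels'][170:270,130:250];b=c['pixels'][120:220,140:260]
cv2.imwrite('pics/z6.png',cv2.resize(b,None,fx=6,fy=6,interpolation=cv2.INTER_CUBIC))
cv2.imwrite('pics/z6t.png',cv2.resize(a,None,fx=6,fy=6,interpolation=cv2.INTER_CUBIC))"
```

```text
t 3.88 rows 1 rot/row [-0.04 -0.02  0.07] F [-0.2  0.1  0.4] base [-39.6  38.1] tip 13.0
0 [ -0.1  -0.4 -11. ]
[184.63006087 172.31555785] [185.70552962 179.64816281]
```

View pics/z6.png

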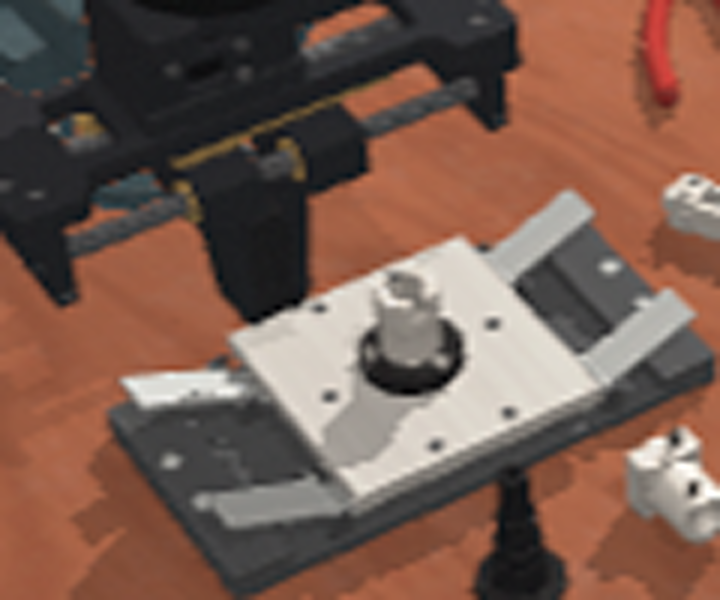

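View pics/z6t.png

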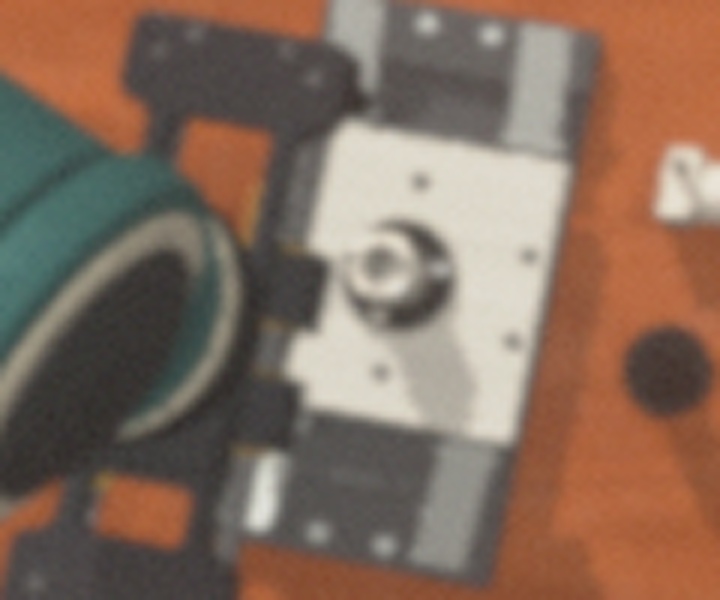

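```bash
python3 -c "
from h import *
c=snap('scene')
for u,v in((245,322),(306,298)):
  for z in (13,25,30,35): print(u,z,np.round(w2b(ray(c,u/6+140-.4,v/6+120-.4,z)),1))
o=readout.observe();print(o['tool_pos'],o['force'])"
```

```text
245 13 [-39.5  63.1]
245 25 [-44.3  50.8]
245 30 [-46.3  45.7]
245 35 [-48.3  40.6]
306 13 [-14.4  62.2]
306 25 [-19.6  49.9]
306 30 [-21.8  44.8]
306 35 [-24.   39.7]
[ 462.62065173 -299.0233674    35.33222635] [0.19468331 0.52143245 0.58339305]
```

>>> move_arm([
  {"dx":0,"dy":0,"dz":1,"ax":0,"ay":0,"az":0,"jaw":0},
  {"dx":0,"dy":0,"dz":1,"ax":0,"ay":0,"az":0,"jaw":0},
  {"dx":0,"dy":0,"dz":1,"ax":0,"ay":0,"az":0,"jaw":0},
  {"dx":0,"dy":0,"dz":0,"ax":0,"ay":0,"az":0,"jaw":0},
])

```text
t: 4.37
tool_pos: [462.5, -299.0, 32.2]
ee_rot: [-0.0, 0.778, 0.628, -0.0]
force: [0.2, -0.5, -0.3]
width: 0.9
```

>>> move_arm([
  {"dx":0,"dy":0,"dz":1,"ax":0,"ay":0,"az":0,"jaw":0},
  {"dx":0,"dy":0,"dz":1,"ax":0,"ay":0,"az":0,"jaw":0},
  {"dx":0,"dy":0,"dz":1,"ax":0,"ay":0,"az":0,"jaw":0},
  {"dx":0,"dy":0,"dz":0,"ax":0,"ay":0,"az":0,"jaw":0},
])

```text
t: 4.7
tool_pos: [462.4, -299.0, 29.1]
ee_rot: [-0.0, 0.778, 0.628, -0.0]
force: [-0.2, 0.6, 0.6]
width: 0.3
```

```bash
python3 -c "
from h import *
go(-40,38,24,n=1)
c=snap('scene');t=snap('top');p=readout.observe()['tool_pos'];print(proj(c,p),proj(c,p-[0,0,22]))
b=c['pixels'][120:220,140:260]
cv2.imwrite('pics/z7.png',cv2.resize(b,None,fx=6,fy=6,interpolation=cv2.INTER_CUBIC))"
```

```text
t 4.7 rows 1 rot/row [-0.02 -0.01  0.07] F [-0.2  0.6  0.6] base [-39.6  38. ] tip 7.1
0 [  0.   -0.5 -16.9]
[184.93654208 174.31928778] [186.00354472 181.59538945]
```

View pics/z7.png

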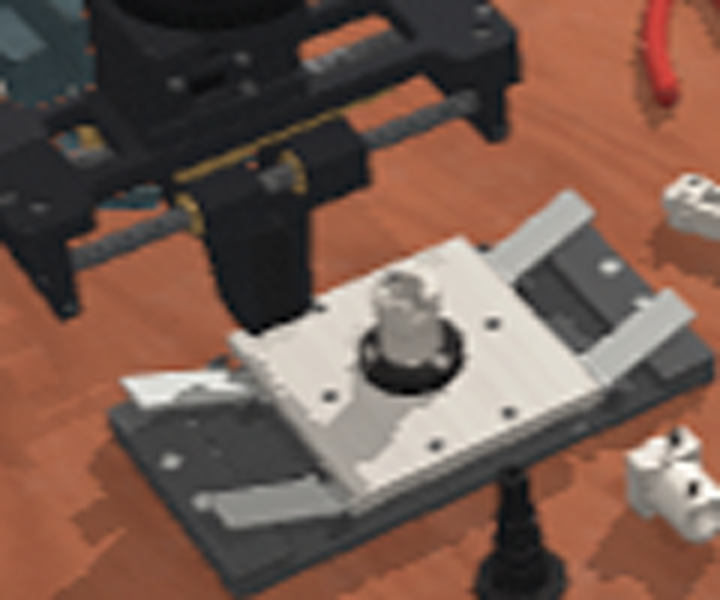

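```bash
python3 -c "
from h import *
c=snap('scene');t=snap('top','t7.png')
for y in(47,38,29,20):
  print(y,[np.round((proj(c,[*b2w(x,y),24])-[140,120]+.4)*6) for x in(-51,-40,-29)])
cv2.imwrite('pics/z7t.png',cv2.resize(t['pixels'][170:270,130:250],None,fx=6,fy=6,interpolation=cv2.INTER_CUBIC))
o=readout.observe();print(o['tool_pos'],o['force'])"
```

```text
47 [array([234., 337.]), array([261., 325.]), array([287., 314.])]
38 [array([245., 351.]), array([272., 340.]), array([299., 328.])]
29 [array([257., 365.]), array([284., 354.]), array([311., 342.])]
20 [array([268., 380.]), array([296., 368.]), array([323., 356.])]
[ 462.64907537 -299.07478863   29.42049997] [-0.55654361  0.9429627  -0.06872243]
```

View pics/z7t.png

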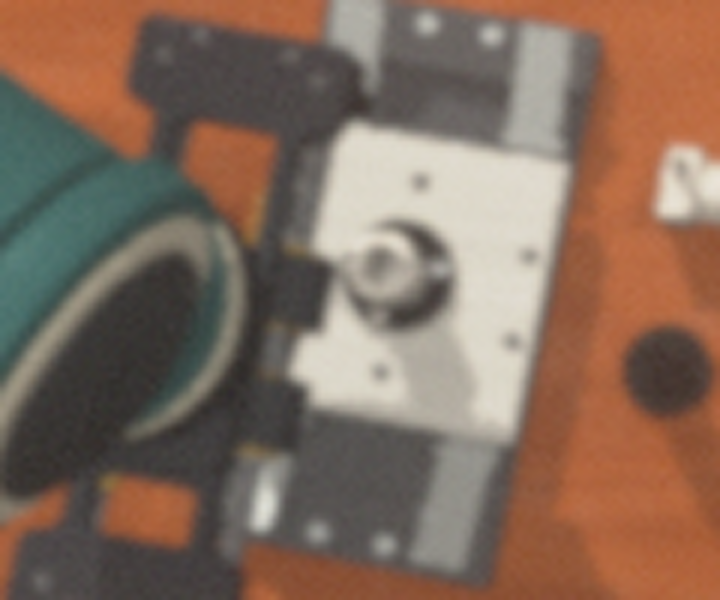

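```bash
python3 -c "
from h import *
c=snap('scene');t=snap('top')
def tri(a,b):
  A=[];B=[]
  for cam,(u,v) in((t,a),(c,b)):
    p0=ray(cam,u,v,0);p1=ray(cam,u,v,100);d=(p1-p0)/np.linalg.norm(p1-p0);P=np.eye(3)-np.outer(d,d);A.append(P);B.append(P@p0)
  x=np.linalg.lstsq(np.vstack(A),np.hstack(B),rcond=None)[0]
  return np.round(np.r_[w2b(x),x[2]],1),np.round([proj(t,x)-a,proj(c,x)-b],1)
f=lambda z,o:np.array(z)/6+o-.4
T=[130,170];S=[140,120]
print('right carrier near +x corner',tri(f((330,262),T),f((368,150),S)))
print('right carrier near -x corner',tri(f((320,328),T),f((305,178),S)))
print('left carrier near -x corner',tri(f((292,450),T),f((205,218),S)))
print('endplate back near corner',tri(f((362,70),T),f((518,50),S)))
o=readout.observe();print(o['tool_pos'],o['force'])
c=snap('scene','s8.png');cv2.imwrite('pics/z8.png',cv2.resize(c['pixels'][130:190,140:240],None,fx=8,fy=8,interpolation=cv2.INTER_CUBIC))
"
```

```text
right carrier near +x corner (array([ -9.2,   3. , 123.3]), array([[-0.3,  0.4],
       [ 0.4, -0. ]]))
right carrier near -x corner (array([-31.3,   2.9, 121.5]), array([[-0.9,  1.1],
       [ 1.3, -0.1]]))
left carrier near -x corner (array([-69.2,   2.9, 122. ]), array([[-0.7,  0.9],
       [ 1.1, -0. ]]))
endplate back near corner (array([ 49.5,   1.5, 141.4]), array([[-0.1,  0.2],
       [ 0.2, -0. ]]))
[ 462.70159076 -299.0879405    29.48256575] [-0.28849324 -0.05660418 -0.28362636]
```

View pics/z8.png

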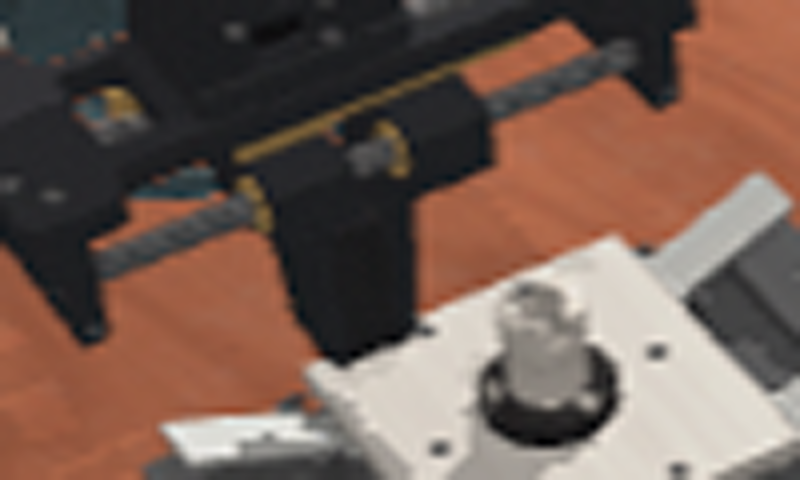

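```bash
python3 -c "
from h import *
c=snap('scene')
for n,u,v in(('L endplate bottom',95,340),('R endplate bottom',665,108),('Rcarrier bottom +x',495,160),('Rcarrier bot -x',410,195),('tip',340,362),('tipR',415,330)):
  for y in (3,29,38):
    p=lambda z:w2b(ray(c,u/8+140-.4,v/8+130-.4,z))
    a,b=p(0),p(100); z=(y-a[1])/(b[1]-a[1])*100; print(n,y,'z',round(z,1),'x',round(p(z)[0],1))
"
```

```text
L endplate bottom 3 z 105.6 x -122.3
L endplate bottom 29 z 81.4 x -114.3
L endplate bottom 38 z 73.0 x -111.5
R endplate bottom 3 z 104.6 x 40.0
R endplate bottom 29 z 80.4 x 54.0
R endplate bottom 38 z 72.0 x 58.8
Rcarrier bottom +x 3 z 110.4 x -10.1
Rcarrier bottom +x 29 z 86.4 x 2.0
Rcarrier bottom +x 38 z 78.1 x 6.2
Rcarrier bot -x 3 z 110.4 x -34.6
Rcarrier bot -x 29 z 86.4 x -23.4
Rcarrier bot -x 38 z 78.0 x -19.5
tip 3 z 65.7 x -60.0
tip 29 z 40.1 x -49.7
tip 38 z 31.2 x -46.1
tipR 3 z 65.7 x -38.1
tipR 29 z 40.1 x -27.0
tipR 38 z 31.2 x -23.1
```

The two-view triangulation resolves it. The body underside is at z≈105 and the visible tip at ≈40 while the reported TCP z is 29.5, so true heights sit ≈33 mm above the reported z, and x and y agree. I'll trust the cameras and force from here, and expect contact at a reported z of about 13.

>>> move_arm([
  {"dx":0,"dy":0,"dz":4,"ax":0,"ay":0,"az":0,"jaw":0},
  {"dx":0,"dy":0,"dz":4,"ax":0,"ay":0,"az":0,"jaw":0},
  {"dx":0,"dy":0,"dz":2,"ax":0,"ay":0,"az":0,"jaw":0},
  {"dx":0,"dy":0,"dz":0,"ax":0,"ay":0,"az":0,"jaw":0},
  {"dx":0,"dy":0,"dz":0,"ax":0,"ay":0,"az":0,"jaw":0},
])

```text
t: 5.52
tool_pos: [462.3, -298.8, 18.9]
ee_rot: [-0.0, 0.778, 0.628, -0.0]
force: [0.1, 0.5, 0.8]
width: 0.4
```

```bash
python3 -c "
from h import *
go(-40,38,24,n=1)
c=snap('scene','s9.png');cv2.imwrite('pics/z9.png',cv2.resize(c['pixels'][130:190,140:240],None,fx=8,fy=8,interpolation=cv2.INTER_CUBIC))
"
```

```text
t 5.52 rows 1 rot/row [-0.05 -0.02  0.07] F [0.1 0.5 0.8] base [-39.7  38.1] tip -3.1
0 [ -0.1  -0.3 -27.1]
```

View pics/z9.png

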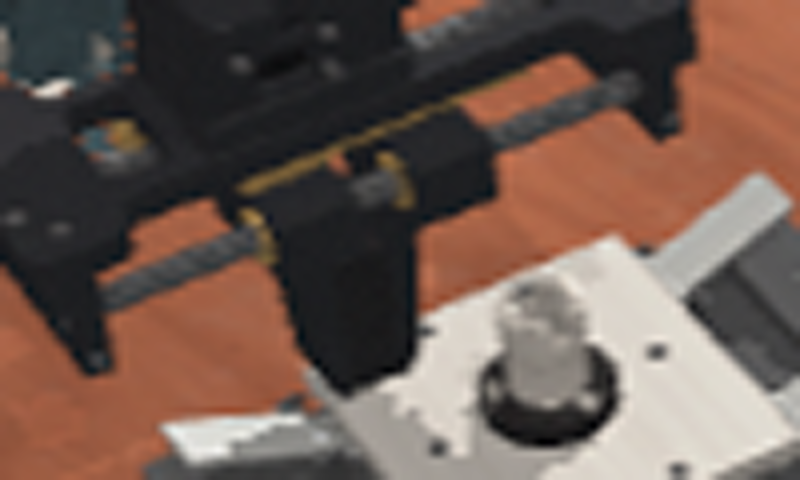

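>>> move_arm([
  {"dx":0,"dy":0,"dz":1,"ax":0,"ay":0,"az":0,"jaw":0},
  {"dx":0,"dy":0,"dz":1,"ax":0,"ay":0,"az":0,"jaw":0},
  {"dx":0,"dy":0,"dz":1,"ax":0,"ay":0,"az":0,"jaw":0},
  {"dx":0,"dy":0,"dz":0,"ax":0,"ay":0,"az":0,"jaw":0},
])

```text
t: 5.9
tool_pos: [462.5, -299.0, 16.2]
ee_rot: [-0.0, 0.778, 0.628, -0.0]
force: [0.1, -0.4, -0.4]
width: 0.4
```

>>> move_arm([
  {"dx":0,"dy":0,"dz":0.7,"ax":0,"ay":0,"az":0,"jaw":0},
  {"dx":0,"dy":0,"dz":0.7,"ax":0,"ay":0,"az":0,"jaw":0},
  {"dx":0,"dy":0,"dz":0,"ax":0,"ay":0,"az":0,"jaw":0},
])

```text
t: 6.15
tool_pos: [462.6, -299.0, 14.9]
ee_rot: [-0.0, 0.778, 0.628, -0.0]
force: [-0.1, -0.4, -0.3]
width: 0.5
```

>>> move_arm([
  {"dx":0,"dy":0,"dz":0.7,"ax":0,"ay":0,"az":0,"jaw":0},
  {"dx":0,"dy":0,"dz":0.7,"ax":0,"ay":0,"az":0,"jaw":0},
  {"dx":0,"dy":0,"dz":0,"ax":0,"ay":0,"az":0,"jaw":0},
])

```text
t: 6.4
tool_pos: [462.7, -299.1, 14.1]
ee_rot: [-0.0, 0.778, 0.628, 0.0]
force: [-1.7, 1.3, 3.8]
width: 0.6
```

>>> move_arm([
  {"dx":0,"dy":0,"dz":0.7,"ax":0,"ay":0,"az":0,"jaw":0},
  {"dx":0,"dy":0,"dz":0.7,"ax":0,"ay":0,"az":0,"jaw":0},
  {"dx":0,"dy":0,"dz":0,"ax":0,"ay":0,"az":0,"jaw":0},
])

```text
t: 6.65
tool_pos: [462.8, -299.1, 13.9]
ee_rot: [-0.0, 0.778, 0.628, -0.0]
force: [-5.2, 3.7, 13.6]
width: 0.1
```

FL is at rest on its pad: force rose from 4 to 14 N with only 0.2 mm of travel, so it is sound. Next is FR.

>>> move_arm([
  {"dx":0,"dy":0,"dz":-12,"ax":0,"ay":0,"az":0,"jaw":0},
  {"dx":0,"dy":0,"dz":-36,"ax":0,"ay":0,"az":0,"jaw":0},
  {"dx":-38,"dy":0,"dz":0,"ax":0,"ay":0,"az":0,"jaw":0},
  {"dx":-39,"dy":0,"dz":0,"ax":0,"ay":0,"az":0,"jaw":0},
  {"dx":0,"dy":0,"dz":20,"ax":0,"ay":0,"az":0,"jaw":0},
])

```text
t: 7.07
tool_pos: [449.9, -383.3, 46.5]
ee_rot: [0.008, 0.779, 0.627, 0.0]
force: [2.0, -0.6, -0.0]
width: 0.5
```

>>> move_arm([
  {"dx":0,"dy":0,"dz":12,"ax":0,"ay":0,"az":0,"jaw":0},
  {"dx":0,"dy":0,"dz":5,"ax":0,"ay":0,"az":0,"jaw":0},
  {"dx":0,"dy":0,"dz":0,"ax":0,"ay":0,"az":0,"jaw":0},
  {"dx":0,"dy":0,"dz":0,"ax":0,"ay":0,"az":0,"jaw":0},
])

```text
t: 7.4
tool_pos: [445.8, -372.7, 22.2]
ee_rot: [-0.001, 0.778, 0.628, -0.0]
force: [-0.2, 0.3, 0.2]
width: 0.7
```

```bash
python3 -c "
from h import *
go(-40,-39,-8,n=1)
t=snap('top','t10.png');c=snap('scene','s10.png');cv2.imwrite('pics/z10.png',cv2.resize(c['pixels'][130:220,130:250],None,fx=6,fy=6,interpolation=cv2.INTER_CUBIC))
"
```

```text
t 7.4 rows 1 rot/row [-0.12 -0.08  0.13] F [-0.2  0.3  0.2] base [-40.1 -37.6] tip 0.2
0 [-1.4  0.1  8.2]
```

View pics/z10.png

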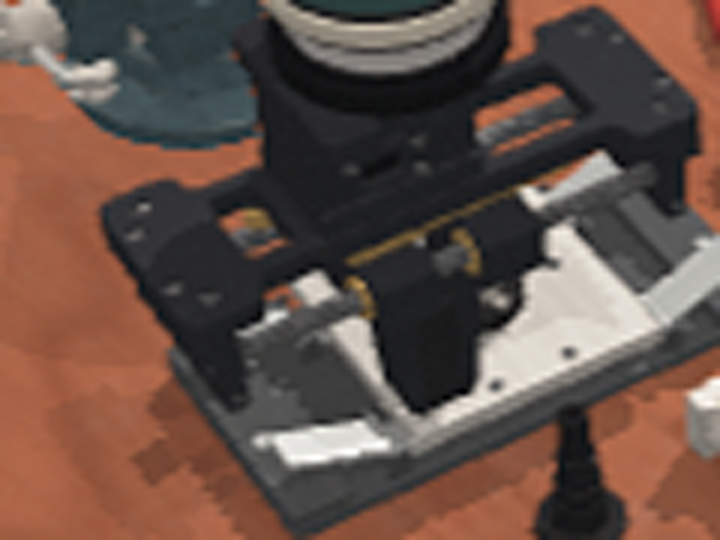

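>>> move_arm([
  {"dx":-1,"dy":0,"dz":3,"ax":0,"ay":0,"az":0,"jaw":0},
  {"dx":0,"dy":0,"dz":3,"ax":0,"ay":0,"az":0,"jaw":0},
  {"dx":0,"dy":0,"dz":0.7,"ax":0,"ay":0,"az":0,"jaw":0},
  {"dx":0,"dy":0,"dz":0,"ax":0,"ay":0,"az":0,"jaw":0},
])

```text
t: 7.83
tool_pos: [446.0, -375.0, 16.3]
ee_rot: [-0.0, 0.778, 0.628, -0.0]
force: [-0.2, 0.5, -0.4]
width: 0.7
```

>>> move_arm([
  {"dx":0,"dy":0,"dz":0.6,"ax":0,"ay":0,"az":0,"jaw":0},
  {"dx":0,"dy":0,"dz":0.6,"ax":0,"ay":0,"az":0,"jaw":0},
  {"dx":0,"dy":0,"dz":0,"ax":0,"ay":0,"az":0,"jaw":0},
])

```text
t: 8.08
tool_pos: [446.1, -375.3, 15.3]
ee_rot: [-0.0, 0.778, 0.628, 0.0]
force: [-0.4, -0.3, -0.1]
width: 0.8
```

>>> move_arm([
  {"dx":0,"dy":0,"dz":0.4,"ax":0,"ay":0,"az":0,"jaw":0},
  {"dx":0,"dy":0,"dz":0.4,"ax":0,"ay":0,"az":0,"jaw":0},
  {"dx":0,"dy":0,"dz":0,"ax":0,"ay":0,"az":0,"jaw":0},
])

```text
t: 8.33
tool_pos: [446.1, -375.3, 14.5]
ee_rot: [-0.0, 0.778, 0.628, -0.0]
force: [0.7, 0.2, -0.2]
width: 0.3
```

>>> move_arm([
  {"dx":0,"dy":0,"dz":0.5,"ax":0,"ay":0,"az":0,"jaw":0},
  {"dx":0,"dy":0,"dz":0.5,"ax":0,"ay":0,"az":0,"jaw":0},
  {"dx":0,"dy":0,"dz":0,"ax":0,"ay":0,"az":0,"jaw":0},
])

```text
t: 8.58
tool_pos: [446.2, -375.4, 14.1]
ee_rot: [-0.0, 0.778, 0.628, -0.0]
force: [-0.9, 1.3, 4.3]
width: 0.8
```

>>> move_arm([
  {"dx":0,"dy":0,"dz":0.4,"ax":0,"ay":0,"az":0,"jaw":0},
  {"dx":0,"dy":0,"dz":0.4,"ax":0,"ay":0,"az":0,"jaw":0},
  {"dx":0,"dy":0,"dz":0,"ax":0,"ay":0,"az":0,"jaw":0},
])

```text
t: 8.83
tool_pos: [446.2, -375.4, 14.0]
ee_rot: [-0.0, 0.778, 0.628, -0.0]
force: [-2.9, 2.7, 8.6]
width: 0.3
```

>>> move_arm([
  {"dx":0,"dy":0,"dz":0.5,"ax":0,"ay":0,"az":0,"jaw":0},
  {"dx":0,"dy":0,"dz":0,"ax":0,"ay":0,"az":0,"jaw":0},
])

```text
t: 9.0
tool_pos: [446.2, -375.4, 13.9]
ee_rot: [-0.0, 0.778, 0.628, -0.0]
force: [-4.3, 3.0, 12.2]
width: 0.5
```

>>> move_arm([
  {"dx":0,"dy":0,"dz":-12,"ax":0,"ay":0,"az":0,"jaw":0},
  {"dx":0,"dy":20,"dz":-10,"ax":0,"ay":0,"az":0,"jaw":0},
  {"dx":0,"dy":40,"dz":0,"ax":0,"ay":0,"az":0,"jaw":0},
  {"dx":0,"dy":20,"dz":0,"ax":0,"ay":0,"az":0,"jaw":0},
  {"dx":0,"dy":0,"dz":6,"ax":0,"ay":0,"az":0,"jaw":0},
])

```text
t: 9.42
tool_pos: [530.1, -394.8, 31.2]
ee_rot: [0.004, 0.778, 0.628, 0.001]
force: [0.7, -0.4, 0.8]
width: 0.4
```

>>> move_arm([
  {"dx":0,"dy":0,"dz":6,"ax":0,"ay":0,"az":0,"jaw":0},
  {"dx":0,"dy":0,"dz":0,"ax":0,"ay":0,"az":0,"jaw":0},
  {"dx":0,"dy":0,"dz":0,"ax":0,"ay":0,"az":0,"jaw":0},
])

```text
t: 9.67
tool_pos: [522.0, -390.9, 20.5]
ee_rot: [-0.002, 0.779, 0.628, -0.0]
force: [-0.4, 0.0, -0.3]
width: 0.3
```

```bash
python3 -c "
from h import *
go(40,-40,-8,n=1)
t=snap('top','t11.png');c=snap('scene','s11.png');cv2.imwrite('pics/z11.png',cv2.resize(c['pixels'][130:220,150:270],None,fx=6,fy=6,interpolation=cv2.INTER_CUBIC))
"
```

```text
t 9.67 rows 1 rot/row [-0.22 -0.1   0.05] F [-0.4  0.  -0.3] base [ 38.2 -39.2] tip -1.5
0 [-0.8  1.8  6.5]
```

View pics/z11.png

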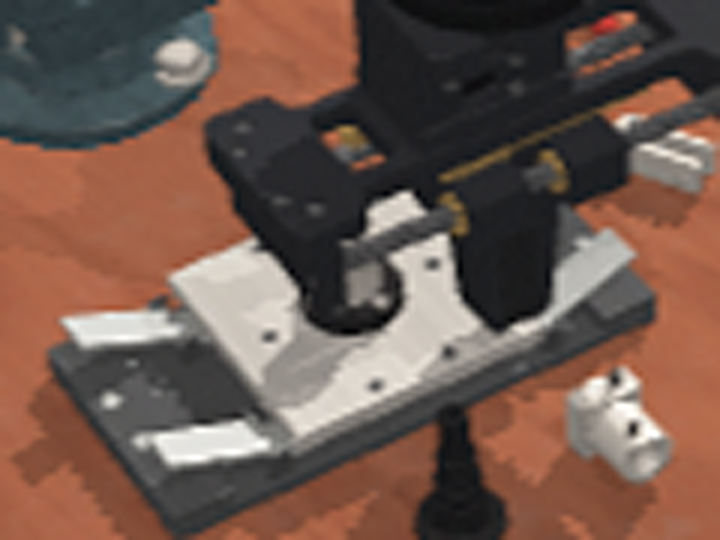

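>>> move_arm([
  {"dx":0,"dy":2,"dz":3,"ax":0,"ay":0,"az":0,"jaw":0},
  {"dx":0,"dy":0,"dz":2,"ax":0,"ay":0,"az":0,"jaw":0},
  {"dx":0,"dy":0,"dz":0.5,"ax":0,"ay":0,"az":0,"jaw":0},
  {"dx":0,"dy":0,"dz":0,"ax":0,"ay":0,"az":0,"jaw":0},
])

```text
t: 10.1
tool_pos: [525.9, -392.5, 16.5]
ee_rot: [-0.0, 0.778, 0.628, -0.0]
force: [0.4, 0.4, 0.4]
width: 0.5
```

>>> move_arm([
  {"dx":0,"dy":0,"dz":0.5,"ax":0,"ay":0,"az":0,"jaw":0},
  {"dx":0,"dy":0,"dz":0.5,"ax":0,"ay":0,"az":0,"jaw":0},
  {"dx":0,"dy":0,"dz":0,"ax":0,"ay":0,"az":0,"jaw":0},
])

```text
t: 10.35
tool_pos: [526.3, -392.6, 15.7]
ee_rot: [-0.0, 0.778, 0.628, -0.0]
force: [0.5, 0.1, 0.4]
width: 0.3
```

>>> move_arm([
  {"dx":0,"dy":0,"dz":0.4,"ax":0,"ay":0,"az":0,"jaw":0},
  {"dx":0,"dy":0,"dz":0.4,"ax":0,"ay":0,"az":0,"jaw":0},
  {"dx":0,"dy":0,"dz":0,"ax":0,"ay":0,"az":0,"jaw":0},
])

```text
t: 10.6
tool_pos: [526.2, -392.6, 14.8]
ee_rot: [-0.0, 0.778, 0.628, -0.0]
force: [0.4, -0.6, -0.0]
width: 0.5
```

>>> move_arm([
  {"dx":0,"dy":0,"dz":0.5,"ax":0,"ay":0,"az":0,"jaw":0},
  {"dx":0,"dy":0,"dz":0.5,"ax":0,"ay":0,"az":0,"jaw":0},
  {"dx":0,"dy":0,"dz":0,"ax":0,"ay":0,"az":0,"jaw":0},
])

```text
t: 10.85
tool_pos: [526.4, -392.7, 14.1]
ee_rot: [0.0, 0.778, 0.628, 0.0]
force: [-1.4, 0.4, 1.6]
width: 0.2
```

>>> move_arm([
  {"dx":0,"dy":0,"dz":0.5,"ax":0,"ay":0,"az":0,"jaw":0},
  {"dx":0,"dy":0,"dz":0.5,"ax":0,"ay":0,"az":0,"jaw":0},
  {"dx":0,"dy":0,"dz":0,"ax":0,"ay":0,"az":0,"jaw":0},
])

```text
t: 11.1
tool_pos: [526.4, -392.7, 14.0]
ee_rot: [0.0, 0.778, 0.628, 0.0]
force: [-1.4, 2.5, 6.6]
width: 0.2
```

>>> move_arm([
  {"dx":0,"dy":0,"dz":0.5,"ax":0,"ay":0,"az":0,"jaw":0},
  {"dx":0,"dy":0,"dz":0.3,"ax":0,"ay":0,"az":0,"jaw":0},
  {"dx":0,"dy":0,"dz":0,"ax":0,"ay":0,"az":0,"jaw":0},
])

```text
t: 11.35
tool_pos: [526.4, -392.7, 13.9]
ee_rot: [0.0, 0.778, 0.628, -0.0]
force: [-3.7, 3.1, 10.7]
width: 0.3
```

FR and BR are sound too: they took 12 and 11 N and stayed put. Now BL.

>>> move_arm([
  {"dx":0,"dy":0,"dz":-12,"ax":0,"ay":0,"az":0,"jaw":0},
  {"dx":0,"dy":0,"dz":-36,"ax":0,"ay":0,"az":0,"jaw":0},
  {"dx":38,"dy":0,"dz":0,"ax":0,"ay":0,"az":0,"jaw":0},
  {"dx":39,"dy":-2,"dz":0,"ax":0,"ay":0,"az":0,"jaw":0},
  {"dx":0,"dy":0,"dz":20,"ax":0,"ay":0,"az":0,"jaw":0},
])

```text
t: 11.77
tool_pos: [544.8, -314.1, 45.1]
ee_rot: [0.003, 0.778, 0.629, 0.002]
force: [0.5, -1.1, -0.0]
width: 0.4
```

>>> move_arm([
  {"dx":0,"dy":0,"dz":12,"ax":0,"ay":0,"az":0,"jaw":0},
  {"dx":0,"dy":0,"dz":8,"ax":0,"ay":0,"az":0,"jaw":0},
  {"dx":0,"dy":0,"dz":0,"ax":0,"ay":0,"az":0,"jaw":0},
  {"dx":0,"dy":0,"dz":0,"ax":0,"ay":0,"az":0,"jaw":0},
])

```text
t: 12.1
tool_pos: [539.8, -317.5, 19.1]
ee_rot: [-0.001, 0.779, 0.627, -0.0]
force: [0.2, -0.5, 0.5]
width: 0.5
```

```bash
python3 -c "
from h import *
go(40,38,-8,n=1)
t=snap('top','t12.png');c=snap('scene','s12.png');cv2.imwrite('pics/z12.png',cv2.resize(c['pixels'][120:220,150:270],None,fx=6,fy=6,interpolation=cv2.INTER_CUBIC))
"
```

```text
t 12.1 rows 1 rot/row [-0.1  -0.03  0.01] F [ 0.2 -0.5  0.5] base [40.  36.3] tip -2.9
0 [1.7 0.  5.1]
```

View pics/z12.png

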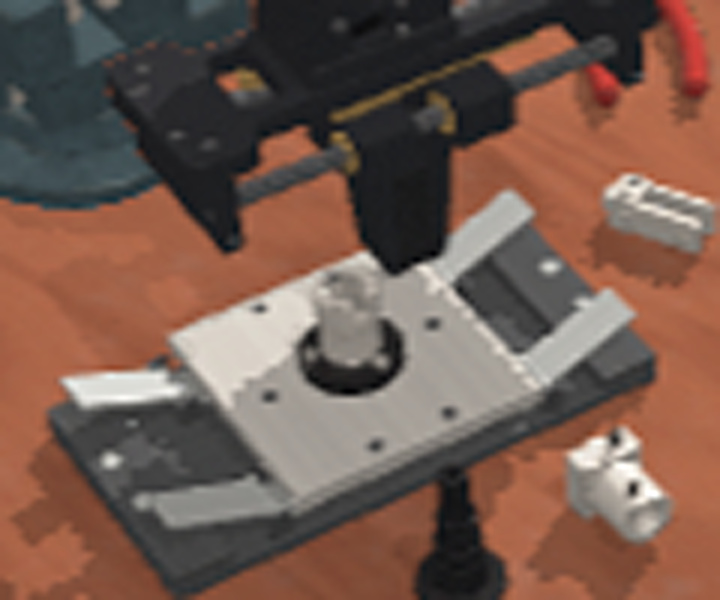

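>>> move_arm([
  {"dx":1.5,"dy":0,"dz":3,"ax":0,"ay":0,"az":0,"jaw":0},
  {"dx":0,"dy":0,"dz":1,"ax":0,"ay":0,"az":0,"jaw":0},
  {"dx":0,"dy":0,"dz":0.5,"ax":0,"ay":0,"az":0,"jaw":0},
  {"dx":0,"dy":0,"dz":0,"ax":0,"ay":0,"az":0,"jaw":0},
])

```text
t: 12.53
tool_pos: [540.9, -315.7, 15.7]
ee_rot: [0.0, 0.778, 0.628, 0.0]
force: [0.4, 0.1, -0.8]
width: 0.7
```

>>> move_arm([
  {"dx":0,"dy":0,"dz":0.5,"ax":0,"ay":0,"az":0,"jaw":0},
  {"dx":0,"dy":0,"dz":0.5,"ax":0,"ay":0,"az":0,"jaw":0},
  {"dx":0,"dy":0,"dz":0,"ax":0,"ay":0,"az":0,"jaw":0},
])

```text
t: 12.78
tool_pos: [540.9, -315.5, 14.6]
ee_rot: [-0.0, 0.778, 0.628, -0.0]
force: [0.6, -0.8, 0.4]
width: 0.2
```

>>> move_arm([
  {"dx":0,"dy":0,"dz":0.5,"ax":0,"ay":0,"az":0,"jaw":0},
  {"dx":0,"dy":0,"dz":0.5,"ax":0,"ay":0,"az":0,"jaw":0},
  {"dx":0,"dy":0,"dz":0,"ax":0,"ay":0,"az":0,"jaw":0},
])

```text
t: 13.03
tool_pos: [541.1, -315.5, 13.7]
ee_rot: [0.0, 0.778, 0.628, 0.0]
force: [-0.2, 0.2, 0.8]
width: 0.3
```

>>> move_arm([
  {"dx":0,"dy":0,"dz":0.5,"ax":0,"ay":0,"az":0,"jaw":0},
  {"dx":0,"dy":0,"dz":0.5,"ax":0,"ay":0,"az":0,"jaw":0},
  {"dx":0,"dy":0,"dz":0,"ax":0,"ay":0,"az":0,"jaw":0},
])

```text
t: 13.28
tool_pos: [541.2, -315.5, 12.8]
ee_rot: [0.0, 0.778, 0.628, 0.0]
force: [0.3, 1.5, 1.8]
width: 0.5
```

>>> move_arm([
  {"dx":0,"dy":0,"dz":0.5,"ax":0,"ay":0,"az":0,"jaw":0},
  {"dx":0,"dy":0,"dz":0.5,"ax":0,"ay":0,"az":0,"jaw":0},
  {"dx":0,"dy":0,"dz":0,"ax":0,"ay":0,"az":0,"jaw":0},
])

```text
t: 13.53
tool_pos: [541.3, -315.5, 11.7]
ee_rot: [0.0, 0.778, 0.628, 0.0]
force: [1.5, 1.2, 2.6]
width: 0.5
```

>>> move_arm([
  {"dx":0,"dy":0,"dz":0.5,"ax":0,"ay":0,"az":0,"jaw":0},
  {"dx":0,"dy":0,"dz":0.5,"ax":0,"ay":0,"az":0,"jaw":0},
  {"dx":0,"dy":0,"dz":0,"ax":0,"ay":0,"az":0,"jaw":0},
])

```text
t: 13.78
tool_pos: [541.3, -315.4, 11.1]
ee_rot: [0.0, 0.778, 0.628, 0.0]
force: [0.5, 2.9, 5.7]
width: 0.2
```

BL is giving way, down 3 mm at under 6 N. I'll press on until it bottoms.

>>> move_arm([
  {"dx":0,"dy":0,"dz":0.5,"ax":0,"ay":0,"az":0,"jaw":0},
  {"dx":0,"dy":0,"dz":0.5,"ax":0,"ay":0,"az":0,"jaw":0},
  {"dx":0,"dy":0,"dz":0,"ax":0,"ay":0,"az":0,"jaw":0},
])

```text
t: 14.03
tool_pos: [541.4, -315.5, 11.0]
ee_rot: [0.0, 0.778, 0.628, 0.0]
force: [-1.0, 3.6, 10.5]
width: 0.2
```

```bash
python3 -c "
from h import *
go(40,38,-8,n=1)
c=snap('scene','s13.png');cv2.imwrite('pics/z13.png',cv2.resize(c['pixels'][120:220,150:270],None,fx=6,fy=6,interpolation=cv2.INTER_CUBIC))
"
```

```text
t 14.03 rows 1 rot/row [ 0.03 -0.01  0.07] F [-1.   3.6 10.5] base [41.1 38.7] tip -11.0
0 [-0.7 -1.1 -3. ]
```

View pics/z13.png

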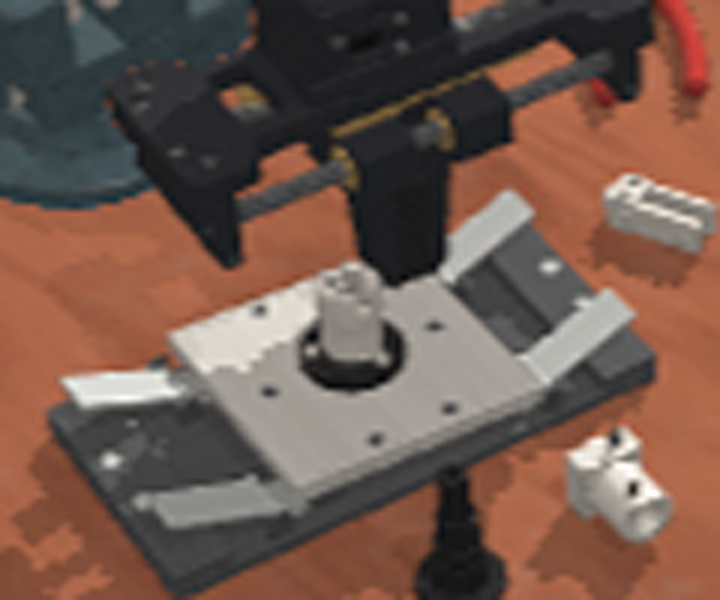

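BL is confirmed: it travelled from 14.1 to 11.0 mm, hit a hard stop at 10.5 N, and the FR corner visibly rose. Lifting, then over to shim_bl.

>>> move_arm([
  {"dx":0,"dy":0,"dz":-10,"ax":0,"ay":0,"az":0,"jaw":0},
  {"dx":0,"dy":0,"dz":-26,"ax":0,"ay":0,"az":0,"jaw":0},
  {"dx":-2,"dy":20,"dz":0,"ax":0,"ay":0,"az":0,"jaw":0},
  {"dx":-2,"dy":20,"dz":0,"ax":0,"ay":0,"az":0,"jaw":0},
  {"dx":0,"dy":0,"dz":0,"ax":0,"ay":0,"az":0,"jaw":0},
])

```text
t: 14.5
tool_pos: [582.4, -329.8, 47.1]
ee_rot: [0.002, 0.778, 0.628, 0.001]
force: [0.8, -0.3, 0.2]
width: 0.5
```

>>> move_arm([
  {"dx":0,"dy":0,"dz":0,"ax":0,"ay":0,"az":0,"jaw":0},
  {"dx":0,"dy":0,"dz":0,"ax":0,"ay":0,"az":0,"jaw":0},
])

```text
t: 14.67
tool_pos: [577.8, -327.4, 44.7]
ee_rot: [-0.001, 0.778, 0.628, -0.001]
force: [-0.3, -0.0, 0.8]
width: 0.5
```

```bash
python3 -c "
from h import *
go(81,34,10,n=1)
t=snap('top','t14.png');c=snap('scene','s14.png');
a=cv2.resize(c['pixels'][110:210,160:260],(400,400),interpolation=cv2.INTER_CUBIC);b=cv2.resize(t['pixels'][150:250,140:240],(400,400),interpolation=cv2.INTER_CUBIC)
cv2.imwrite('pics/z14.png',np.hstack([a,b]))
"
```

```text
t 14.67 rows 1 rot/row [-0.14 -0.03  0.08] F [-0.3 -0.   0.8] base [79.2 34.7] tip 22.7
0 [-0.8  1.8 12.7]
```

View pics/z14.png

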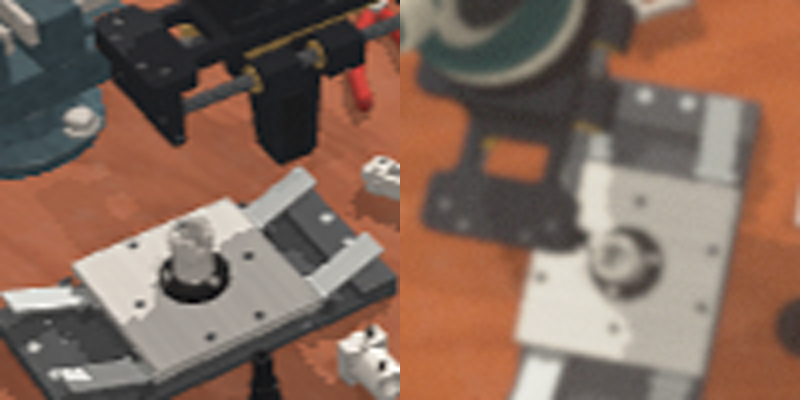

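>>> move_arm([
  {"dx":0,"dy":1,"dz":8,"ax":0,"ay":0,"az":0,"jaw":0},
  {"dx":0,"dy":0,"dz":7,"ax":0,"ay":0,"az":0,"jaw":0},
  {"dx":0,"dy":0,"dz":3,"ax":0,"ay":0,"az":0,"jaw":0},
  {"dx":0,"dy":0,"dz":0,"ax":0,"ay":0,"az":0,"jaw":0},
  {"dx":0,"dy":0,"dz":0,"ax":0,"ay":0,"az":0,"jaw":0},
])

```text
t: 15.18
tool_pos: [579.5, -327.8, 26.7]
ee_rot: [-0.001, 0.778, 0.628, -0.0]
force: [0.3, -0.5, 0.6]
width: 0.5
```

```bash
python3 -c "
from h import *
go(81,34,10,n=1)
c=snap('scene','s15.png');
cv2.imwrite('pics/z15.png',cv2.resize(c['pixels'][110:210,160:260],(600,600),interpolation=cv2.INTER_CUBIC))
"
```

```text
t 15.18 rows 1 rot/row [-0.09 -0.03  0.07] F [ 0.3 -0.5  0.6] base [81.  34.8] tip 4.7
0 [-0.8  0.  -5.3]
```

View pics/z15.png

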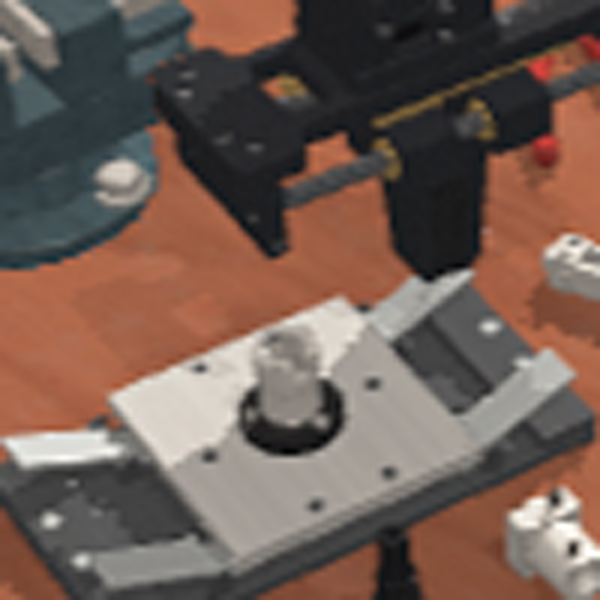

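>>> move_arm([
  {"dx":0,"dy":0,"dz":1.5,"ax":0,"ay":0,"az":0,"jaw":0},
  {"dx":0,"dy":0,"dz":1.5,"ax":0,"ay":0,"az":0,"jaw":0},
  {"dx":0,"dy":0,"dz":1.5,"ax":0,"ay":0,"az":0,"jaw":0},
  {"dx":0,"dy":0,"dz":1.5,"ax":0,"ay":0,"az":0,"jaw":0},
  {"dx":0,"dy":0,"dz":0,"ax":0,"ay":0,"az":0,"jaw":0},
])

```text
t: 15.65
tool_pos: [579.9, -328.0, 21.2]
ee_rot: [-0.0, 0.778, 0.628, -0.0]
force: [0.5, 0.1, -0.9]
width: 0.3
```

>>> move_arm([
  {"dx":0,"dy":0,"dz":1,"ax":0,"ay":0,"az":0,"jaw":0},
  {"dx":0,"dy":0,"dz":1,"ax":0,"ay":0,"az":0,"jaw":0},
  {"dx":0,"dy":0,"dz":1,"ax":0,"ay":0,"az":0,"jaw":0},
  {"dx":0,"dy":0,"dz":0,"ax":0,"ay":0,"az":0,"jaw":0},
])

```text
t: 15.98
tool_pos: [580.8, -328.3, 19.2]
ee_rot: [0.001, 0.778, 0.628, 0.0]
force: [0.3, 1.6, 3.1]
width: 0.4
```

>>> move_arm([
  {"dx":0,"dy":0,"dz":1,"ax":0,"ay":0,"az":0,"jaw":0},
  {"dx":0,"dy":0,"dz":1,"ax":0,"ay":0,"az":0,"jaw":0},
  {"dx":0,"dy":0,"dz":0,"ax":0,"ay":0,"az":0,"jaw":0},
])

```text
t: 16.23
tool_pos: [581.1, -328.5, 17.2]
ee_rot: [0.001, 0.778, 0.628, 0.0]
force: [1.9, 0.4, 4.3]
width: 0.5
```

Contact at the expected height; the leaf is turning down.

>>> move_arm([
  {"dx":0,"dy":0,"dz":1,"ax":0,"ay":0,"az":0,"jaw":0},
  {"dx":0,"dy":0,"dz":1,"ax":0,"ay":0,"az":0,"jaw":0},
  {"dx":0,"dy":0,"dz":1,"ax":0,"ay":0,"az":0,"jaw":0},
  {"dx":0,"dy":0,"dz":0,"ax":0,"ay":0,"az":0,"jaw":0},
])

```text
t: 16.57
tool_pos: [580.4, -328.4, 13.6]
ee_rot: [0.0, 0.778, 0.628, 0.0]
force: [1.9, -0.6, 3.7]
width: 0.4
```

>>> move_arm([
  {"dx":0,"dy":0,"dz":1,"ax":0,"ay":0,"az":0,"jaw":0},
  {"dx":0,"dy":0,"dz":1,"ax":0,"ay":0,"az":0,"jaw":0},
  {"dx":0,"dy":0,"dz":1,"ax":0,"ay":0,"az":0,"jaw":0},
  {"dx":0,"dy":0,"dz":0,"ax":0,"ay":0,"az":0,"jaw":0},
])

```text
t: 16.9
tool_pos: [580.2, -328.2, 10.4]
ee_rot: [0.0, 0.778, 0.628, -0.0]
force: [3.3, -1.7, 3.3]
width: 0.5
```

>>> move_arm([
  {"dx":0,"dy":0,"dz":1,"ax":0,"ay":0,"az":0,"jaw":0},
  {"dx":0,"dy":0,"dz":1,"ax":0,"ay":0,"az":0,"jaw":0},
  {"dx":0,"dy":0,"dz":0,"ax":0,"ay":0,"az":0,"jaw":0},
])

```text
t: 17.15
tool_pos: [580.2, -328.2, 8.4]
ee_rot: [0.0, 0.778, 0.628, -0.0]
force: [3.0, -1.4, 3.6]
width: 0.7
```

```bash
python3 -c "
from h import *
go(81,34,10,n=1)
c=snap('scene','s16.png');
cv2.imwrite('pics/z16.png',cv2.resize(c['pixels'][110:210,160:260],(600,600),interpolation=cv2.INTER_CUBIC))
"
```

```text
t 17.15 rows 1 rot/row [0.   0.   0.07] F [ 3.  -1.4  3.6] base [81.7 34.5] tip -13.6
0 [ -0.5  -0.7 -23.6]
```

View pics/z16.png

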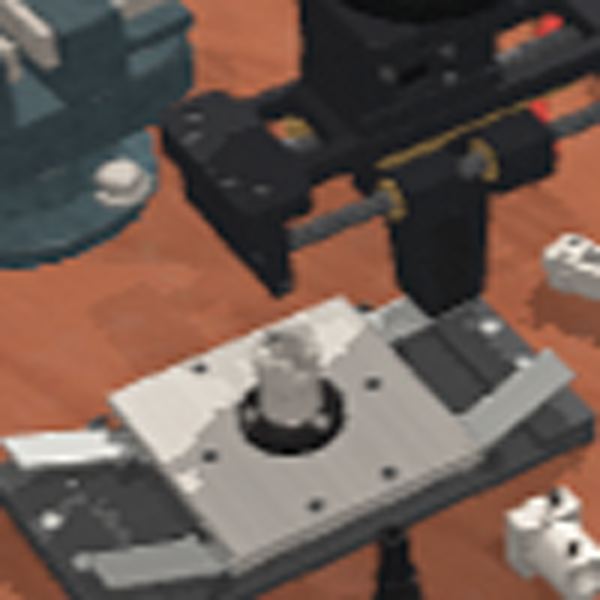

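>>> move_arm([
  {"dx":0,"dy":0,"dz":0.8,"ax":0,"ay":0,"az":0,"jaw":0},
  {"dx":0,"dy":0,"dz":0.8,"ax":0,"ay":0,"az":0,"jaw":0},
  {"dx":0,"dy":0,"dz":0,"ax":0,"ay":0,"az":0,"jaw":0},
])

```text
t: 17.45
tool_pos: [580.2, -328.1, 6.9]
ee_rot: [0.0, 0.778, 0.628, 0.0]
force: [2.8, -1.4, 3.9]
width: 0.3
```

>>> move_arm([
  {"dx":0,"dy":0,"dz":0.6,"ax":0,"ay":0,"az":0,"jaw":0},
  {"dx":0,"dy":0,"dz":0.6,"ax":0,"ay":0,"az":0,"jaw":0},
  {"dx":0,"dy":0,"dz":0,"ax":0,"ay":0,"az":0,"jaw":0},
])

```text
t: 17.7
tool_pos: [580.2, -328.1, 5.9]
ee_rot: [0.0, 0.778, 0.628, 0.0]
force: [2.2, -0.8, 5.1]
width: 0.6
```

>>> move_arm([
  {"dx":0,"dy":0,"dz":0.5,"ax":0,"ay":0,"az":0,"jaw":0},
  {"dx":0,"dy":0,"dz":0.5,"ax":0,"ay":0,"az":0,"jaw":0},
  {"dx":0,"dy":0,"dz":0,"ax":0,"ay":0,"az":0,"jaw":0},
])

```text
t: 17.95
tool_pos: [580.2, -328.2, 5.9]
ee_rot: [-0.0, 0.778, 0.628, -0.0]
force: [-0.4, 0.1, 9.2]
width: 0.4
```

>>> move_arm([
  {"dx":0,"dy":0,"dz":0.5,"ax":0,"ay":0,"az":0,"jaw":0},
  {"dx":0,"dy":0,"dz":0.5,"ax":0,"ay":0,"az":0,"jaw":0},
  {"dx":0,"dy":0,"dz":0,"ax":0,"ay":0,"az":0,"jaw":0},
])

```text
t: 18.2
tool_pos: [580.2, -328.2, 5.8]
ee_rot: [-0.0, 0.778, 0.628, -0.0]
force: [-2.4, 0.4, 14.8]
width: 0.2
```

The shim hit a hard stop at tip height 16 mm, the flat value. Retreating.

>>> move_arm([
  {"dx":0,"dy":0,"dz":-8,"ax":0,"ay":0,"az":0,"jaw":0},
  {"dx":0,"dy":0,"dz":-36,"ax":0,"ay":0,"az":0,"jaw":0},
  {"dx":0,"dy":0,"dz":-38,"ax":0,"ay":0,"az":0,"jaw":0},
  {"dx":0,"dy":0,"dz":-38,"ax":0,"ay":0,"az":0,"jaw":0},
  {"dx":0,"dy":0,"dz":-30,"ax":0,"ay":0,"az":0,"jaw":0},
])

```text
t: 18.62
tool_pos: [578.7, -327.3, 154.7]
ee_rot: [-0.002, 0.778, 0.628, -0.001]
force: [0.9, -0.1, 0.7]
width: 0.6
```

>>> move_arm([
  {"dx":20,"dy":0,"dz":-10,"ax":0,"ay":0,"az":0,"jaw":0},
  {"dx":36,"dy":0,"dz":0,"ax":0,"ay":0,"az":0,"jaw":0},
  {"dx":36,"dy":0,"dz":0,"ax":0,"ay":0,"az":0,"jaw":0},
  {"dx":20,"dy":0,"dz":0,"ax":0,"ay":0,"az":0,"jaw":0},
  {"dx":0,"dy":0,"dz":0,"ax":0,"ay":0,"az":0,"jaw":0},
])

```text
t: 19.03
tool_pos: [602.3, -213.9, 161.9]
ee_rot: [-0.003, 0.777, 0.629, -0.001]
force: [0.2, -0.5, 0.6]
width: 0.5
```

```bash
python3 -c "
from h import *
go(81,34,10,n=1)
t=snap('top','t17.png');c=snap('scene','s17.png');
a=cv2.resize(c['pixels'][130:230,150:250],(400,400),interpolation=cv2.INTER_CUBIC);b=cv2.resize(t['pixels'][160:280,140:260],(400,400),interpolation=cv2.INTER_CUBIC)
cv2.imwrite('pics/z17.png',np.hstack([a,b]))
"
```

```text
t 19.03 rows 1 rot/row [-0.32 -0.14  0.27] F [ 0.2 -0.5  0.6] base [ 79.  150.9] tip 139.9
0 [-117.2    2.2  129.6]
```

View pics/z17.png

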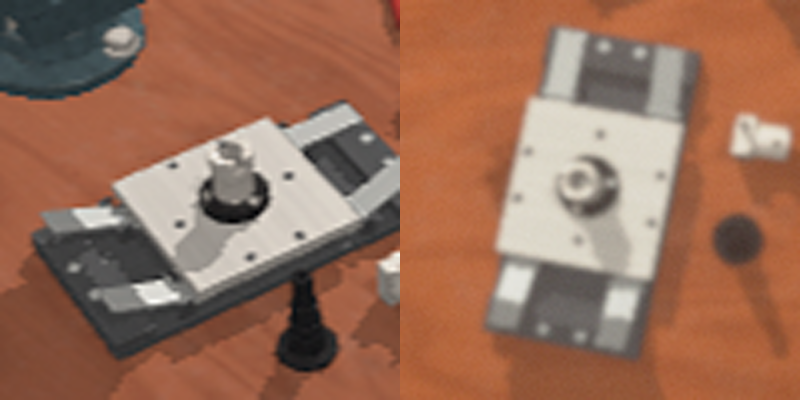

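View pics/t17.png

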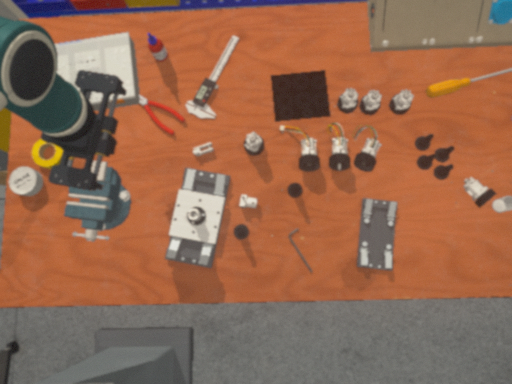

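```bash
python3 -c "
from h import *
a=cv2.imread('pics/top0.png',0).astype(np.float32);b=cv2.imread('pics/t17.png',0).astype(np.float32)
for n,(y0,y1,x0,x1) in dict(plate=(185,250,170,226),ref=(195,275,350,405),coupling=(190,212,236,262),stud=(222,242,230,252),clevis=(138,160,190,218),motor=(130,158,242,268)).items():
  A,B=a[y0:y1,x0:x1],b[y0:y1,x0:x1];print(n,np.round(cv2.phaseCorrelate(A,B,cv2.createHanningWindow((x1-x0,y1-y0),cv2.CV_32F)),2))
c=cv2.imread('pics/s17.png');cv2.imwrite('pics/z18.png',cv2.resize(c[140:200,170:270],(800,480),interpolation=cv2.INTER_CUBIC))
o=readout.observe();print(o['force'],o['joint_vel'].round(3))
"
```

```text
Traceback (most recent call last):
ValueError: setting an array element with a sequence. The requested array has an inhomogeneous shape after 1 dimensions. The detected shape was (2,) + inhomogeneous part.
```

```bash
python3 -c "
from h import *
a=cv2.imread('pics/top0.png',0).astype(np.float32);b=cv2.imread('pics/t17.png',0).astype(np.float32)
for n,(y0,y1,x0,x1) in dict(plate=(185,250,170,226),ref=(195,275,350,405),coupling=(190,212,236,262),stud=(222,242,230,252),clevis=(138,160,190,218),motor=(130,158,242,268)).items():
  A,B=a[y0:y1,x0:x1],b[y0:y1,x0:x1];r=cv2.phaseCorrelate(A,B,cv2.createHanningWindow((x1-x0,y1-y0),cv2.CV_32F));print(n,np.round(r[0],2))
c=cv2.imread('pics/s17.png');cv2.imwrite('pics/z18.png',cv2.resize(c[140:200,170:270],(800,480),interpolation=cv2.INTER_CUBIC))
o=readout.observe();print(o['force'],o['joint_vel'].round(3))
"
```

```text
plate [-0.04 -0.  ]
ref [0.09 0.06]
coupling [0.49 0.19]
stud [ 0.07 -0.01]
clevis [ 0.38 -0.33]
motor [ 0.37 -0.08]
[-0.55530319  0.401787   -0.67212305] [-0.03   0.006 -0.015 -0.004 -0.006 -0.001]
```

View pics/z18.png

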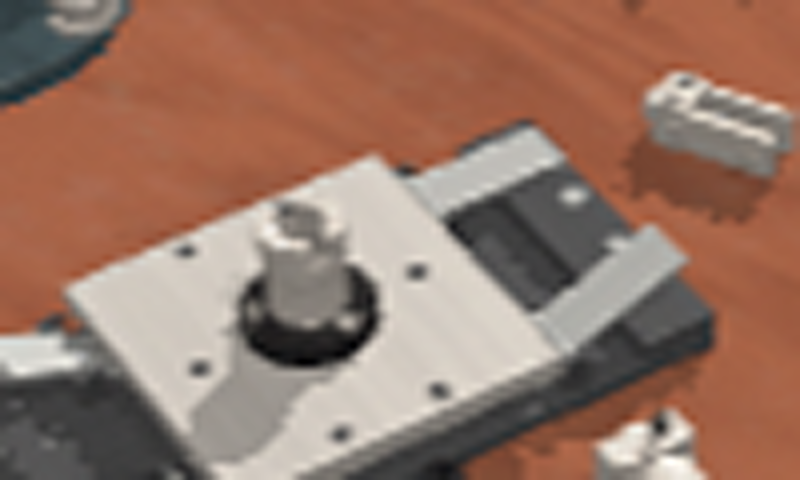

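```bash
python3 -c "
from h import *
print(job.job_done(), readout.observe()['t'])"
```

```text
the job is handed in; nothing more can be done
the job is handed in; nothing more can be done
```

I found the rocking corner, back left, and pressed its shim (shim_bl) flat. I then moved clear and handed in with about 19 s of the 54 s used.

- **Sound corners:** front left, front right and back right took 13.6, 12.2 and 10.7 N, and each moved only about 0.2 mm.
- **Rocking corner:** back left went down about 3 mm at under 6 N. It then hit a hard stop at 10.5 N, while the front right corner visibly rose.
- **Shim:** shim_bl took about 3–5 N on the way down (6 N was expected). It then stopped hard with the tip 16 mm above the bench, the flat height, at 14.8 N.

**Last checks:**
- The pictures show shim_bl flat and the other three still standing.
- The plate has not shifted, to within 0.1 px in the top view.
- The robot was clear with no force on it.
- I did not press back left again to check that it is propped.

**Disagreements:**
- The reported tool height did not fit the stated tool length. Both cameras and the contacts put the fingertips about 10–11 mm above the reported tool point, not 22 mm below it. I worked from force and the cameras instead.
- The before/after comparison for the coupling, clevis and motor showed shifts of 0.4–0.5 px, about 1 mm. I took this as noise in the small image windows, because the arm never came down near them.

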